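Hang the lift-off door on the instrument case and close it

ROBOT

A 6-joint arm with a two-finger parallel gripper is mounted at the origin on the work surface. World frame = base frame: x ahead of the robot, y to its left, z up, the work surface at z = 0. Lengths are in mm, angles in rad, forces in N, time in s.
With the tool pointing down it reaches from about 350 to 975 mm from the base axis. Payload 7.1 kg.
Tool frame: the origin (TCP) lies on the centre line of the jaws, within the pads' length; the fingertips stand 14 mm ahead of it and the grasp point (between the pads) lies 5 mm behind it; x points along the fingers, z is the direction in which the jaws open and shut, and the axes are right-handed (so a half turn about x gives the same grasp; the last joint's range is limited). The gripper opens to 88 mm and grips with 3 to 60 N. Pads are 20 mm wide; open, the fingers measure 115 mm over their backs; the gripper's body (75 mm by 178 mm) begins 61 mm behind the grasp point.
Start: joints at [1.208, 0.423, 1.63, -0, 1.089, -0.019], TCP at [210.635, 588.42, 236.675] pointing down, gripper open.
Joint ranges: [-3, 3], [-0.9, 2.11], [0.09, 2.58], [-1.31, 4.45], [0.11, 2.69], [-2.54, 2.54]. Speed limits (rad/s): [2.39, 2.39, 3.01, 3.14, 3.14, 3.14].

INTERFACE

Orientations are given as a rotation vector (axis times angle).
In Python, from workcell import ctrl gives the robot as it stands.
- The arm moves only by the tool servo_tool, never from a script. Its argument "plan" is a list that holds one entry, the list of rows, each a list of 7 numbers: the shift along the tool's x, y, z in cm, then the turn, a rotation vector about the tool's x, y, z in rad, then the finger opening in cm, from 0 to 8.78. A call has 1 to 8 rows; each row is the pose to reach, as a shift and turn from the pose commanded when the call began, along the tool's axes at that moment; what a row does not reach only later rows make up. A row lasts 1/12 s, in which the tool goes at most 41.7 mm and 7.16 degrees, less where a joint would pass 70% of its speed; a pose out of reach is approached as far as the arm can. A call with a gripper value outside its range is refused whole. The fingers move at their own pace and stop on an object; the grip force is fixed at half the most. Time passes only in rows, so rows that repeat a pose let the fingers close. It gives the time, the measured TCP pose, the force and the opening at its end, in the units of the state.
- ctrl.get_obs(): the state, without advancing time (a new reading comes with each control period).
- ctrl.get_image(name): name is "scene" or "top" or "wrist"; returns the picture (400x640x3 uint8, red, green, blue); there is no depth.
- ctrl.calibration(name): a dict with "K" (3x3 intrinsics, pixels), "view" (4x4, takes a point from world to camera coordinates). Camera axes: x right, y up, looking along -z (the intrinsics and any distortion apply to the point x, -y, -z); pixel columns grow to the right and rows downward; lengths in mm; the calibration is good to about 2 mm. A picture is of the moment at which its call begins: read the wrist's pose just before it. calibration takes no time and is no camera call; for the wrist camera it gives the pose at the moment of the call.
- ctrl.close_job(): hands the job in, once; it reports no verdict.
The state is a dict: "t": time; "qpos": joint angles; "qvel": joint speeds; "joint_torque": joint torques, N m; "ee_pos": TCP position; "orientation": TCP orientation; "ft_force": force on the tool from outside, world axes, zero at the start; "moment": the same for the moment, N m; "width": finger opening in mm.
Only numpy, scipy, OpenCV 4.12 (cv2) and the standard library are available. Lean on these libraries where they do the work, as an engineer would, in place of code of your own. Each camera call takes 0.05 s, during which the arm holds its last target.

TASK

Take the loose grey door out of its wooden stand, hang it on the two upright hinge pins of the open instrument case by lowering both sockets over the pins together until it is fully home, and then swing it shut against its bumpers and let go. Hang it while it stands well open, feel for the pins and lower it gently, never forcing or dropping it onto the case; leave the other things on the bench where they are.

Things in the scene. Friction and masses are not known exactly. Their poses are not given: they have to be found in the camera images.
- door: Loose grey metal door, 0.3 to 0.45 kg, upright; panel 150 wide x 12 thick x 130 high. Origin: centre of the panel's underside; +x along its width from hinge side to free edge, +y out of its outer face, z up. On the outer face a knob 14 wide sticks out 19 at x = 60, z = 65. In the stand its underside is 8 above the table, in a slot 24 deep and 14 wide.
- door_socket (a point): Point of the door on the axis of its two steel socket tubes, at the lower tube's lower mouth (door x = -87, y = 0, z = 18); axes as the door's. The tubes are 21 outside, through bore 9.5, each 22 high, one above the other, lower mouths at door z = 18 and 92, beyond the panel's hinge edge (door x = -75).
- door_edge (a point): Point at the middle of the door's free edge (door x = 75, y = 0, z = 65); axes as the door's. A hung door turns freely; it is shut by pushing its outer face near this edge. Shut, its back touches two rubber bumpers and this point is at x = 0 of case_hinge; let go slowly, it springs back a few mm.
- door_top (a point): Point at the middle of the door's bare top edge (door x = 0, y = 0, z = 130), where to pinch it across its 12 mm thickness; axes as the door's.
- case_hinge (a point): NOMINAL hinge axis of the case at the lower pin's shoulder; x into the case (its front looks to -x), y along the front from hinge side to free side, z up. The two pins are on an ADJUSTABLE RAIL: both together sit anywhere within 6 either way of here along y (x is exact) and stay there, unmeasured: look or feel for them. Seated, door_socket is at z = 0 here.
- case_upper (a point): 74 above case_hinge, same axes: nominal shoulder of the upper pin. Pins: steel, upright, 8 diameter, 16 long, blunt, each on a bracket 10 thick, 16 wide. The upper bracket blocks a drop from high up: bring the open door in from the front (towards +x), door_socket 18 to 40 above case_hinge, so the lower socket is between the brackets; then lower.
- case_hood (a point): Outer lip of the hood on the case's top, at its middle; axes as case_hinge. The case is a grey open-fronted box 150 deep, 190 wide, top 187 above the table, front at x = 14 of case_hinge. The hood, 100 long, covers the free side, reaches out to x = -1 and is 6 above the seated door's top: the door cannot be put on while shut. Fully open (90 degrees) its +x points to -x.
- plinth: Fixed rubber mat 170 x 210 x 6 under the case, which is carried on it by soft rubber feet: the case gives about 1 mm per 3 N downwards (up to 9) and 1 mm per 4 N sideways (up to 6) and springs back, so pins pressed down by misplaced sockets pop up into them when they line up. More than 40 N from the door harms it. Origin: centre of underside.
- stand: Fixed wooden block 110 x 70 x 32 high with a slot along its x that holds the door; origin: centre of its underside.
- multimeter: Bystander: orange multimeter lying flat, 180 x 88 x 34; origin: centre of underside.
- speaker: Bystander: small round loudspeaker, 92 diameter, 30 high; origin: centre of underside.
- spool: Bystander: grey wire spool, 60 diameter, 48 high; origin: centre of underside.
- driver: Bystander: screwdriver lying along its x, under 30 high.
- spanner: Bystander: steel spanner lying along its x, about 10 high.
- jar: Bystander: glass jar, 52 diameter, 60 high; origin: centre of underside.
- tray: Bystander: blue divided tray 160 x 100 x 30; origin: centre of underside.
- core: Bystander: copper-coloured ring core, 68 diameter, 26 high; origin: centre of underside.
Mind the look-alikes: they are no part of the job. Of the things that look like the door, the smaller one is meant.

How it is judged:
By the outcome, as a careful person would: the job done as asked, in the order asked, and still so for the second after the job is handed in, with the robot touching nothing.
It also fails if it takes over 72 s, if anything falls off the work surface, if the arm or the gripper's body presses on something with over 40 N, if the wrist force passes 120 N, or if a joint passes its speed limit or range.

## Working session

There is one attempt and no reset: what is moved stays moved. The work goes in short steps, Python scripts to look and compute and a tool call to move; the robot and the scene stay as the last step left them, time stands still between calls to the robot, and variables do not carry over. Pictures are saved under pics/ and viewed, and the job is handed in when it is done.

Besides the shell and the picture viewer there is one more tool, called after ">>>" as a command line: name --argument value ..., lists and objects as JSON in quotes. servo_tool: Moves the arm, as the interface text tells. Its arguments: {"type":"object","properties":{"plan":{"type":"array","items":{"type":"array","items":{"type":"array","items":{"type":"number"}}}}},"required":["plan"]}

```bash
mkdir -p pics; ls; python3 - <<'E'
from workcell import ctrl
import cv2,numpy as np
print(ctrl.get_obs())
for n in ["scene","top","wrist"]:
    c=ctrl.calibration(n); print(n,{k:np.round(v,4).tolist() if hasattr(v,'__len__') else v for k,v in c.items()})
    im=ctrl.get_image(n); cv2.imwrite(f"pics/{n}0.png",im[:,:,::-1])
E
```

```text
pics
{'t': 0.0, 'qpos': array([ 1.20798030e+00,  4.23860224e-01,  1.63064644e+00, -4.26232480e-06,
        1.08856411e+00, -1.89996933e-02]), 'qvel': array([ 2.42179351e-04,  4.90065799e-04, -1.29115854e-04, -1.08557690e-03,
       -2.29984035e-05,  7.66618413e-06]), 'joint_torque': array([-7.79828533e-04, -5.44626546e+01, -2.73666447e+01,  6.42977818e-02,
        2.27958133e-02, -1.48597037e-04]), 'ee_pos': array([210.47458253, 587.9596946 , 235.90667548]), 'orientation': array([-0.95316513,  1.35371678,  0.95179033]), 'ft_force': array([ 0.16144518, -1.01808216,  0.14967106]), 'moment': array([ 0.03662918, -0.0118837 ,  0.03862901]), 'width': 88.06320022205077}
scene {'K': [[458.6754, 0.0, 313.2412], [0.0, 458.6754, 203.0254], [0.0, 0.0, 1.0]], 'view': [[0.8789, 0.4769, -0.0075, -406.7087], [-0.3488, 0.6533, 0.672, 138.238], [0.3254, -0.588, 0.7405, -1428.8528], [0.0, 0.0, 0.0, 1.0]]}
top {'K': [[516.4039, 0.0, 318.098], [0.0, 516.4039, 196.3273], [0.0, 0.0, 1.0]], 'view': [[-0.0103, -0.9999, 0.0003, -106.4757], [0.996, -0.0103, 0.0893, -505.7229], [-0.0893, 0.0012, 0.996, -1600.8481], [0.0, 0.0, 0.0, 1.0]]}
wrist {'K': [[288.7124, 0.0, 317.6717], [0.0, 288.7124, 197.7802], [0.0, 0.0, 1.0]], 'view': [[0.3365, 0.9417, -0.0019, -622.9125], [-0.9074, 0.3237, -0.2679, 32.4924], [-0.2517, 0.0919, 0.9634, -391.0484], [0.0, 0.0, 0.0, 1.0]]}
```

View pics/scene0.png

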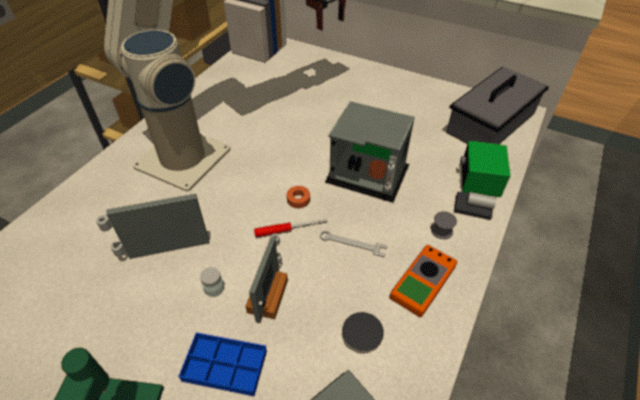

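View pics/top0.png

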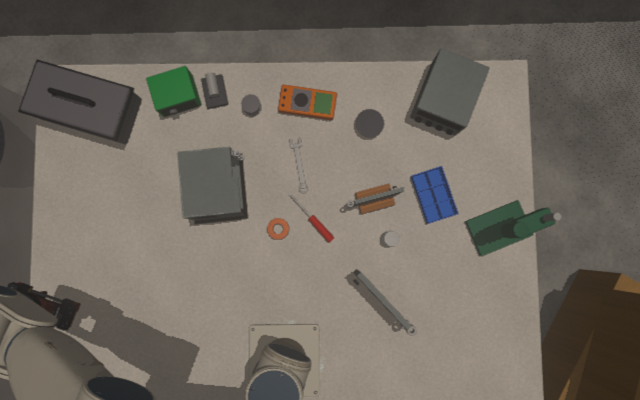

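View pics/wrist0.png

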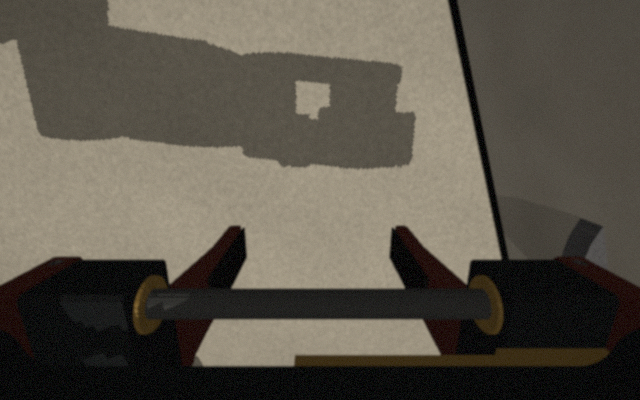

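```bash
python3 - <<'E'
import cv2
t=cv2.imread("pics/top0.png");s=cv2.imread("pics/scene0.png")
def crop(im,x0,y0,x1,y1,k,n):
    cv2.imwrite(n,cv2.resize(im[y0:y1,x0:x1],None,fx=k,fy=k,interpolation=cv2.INTER_CUBIC))
crop(t,330,170,420,230,8,"pics/td.png")
crop(t,170,140,260,230,6,"pics/tc.png")
crop(s,230,225,310,330,5,"pics/sd.png")
crop(s,320,95,420,200,5,"pics/sc.png")
E
```

```text
(no output)
```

View pics/td.png

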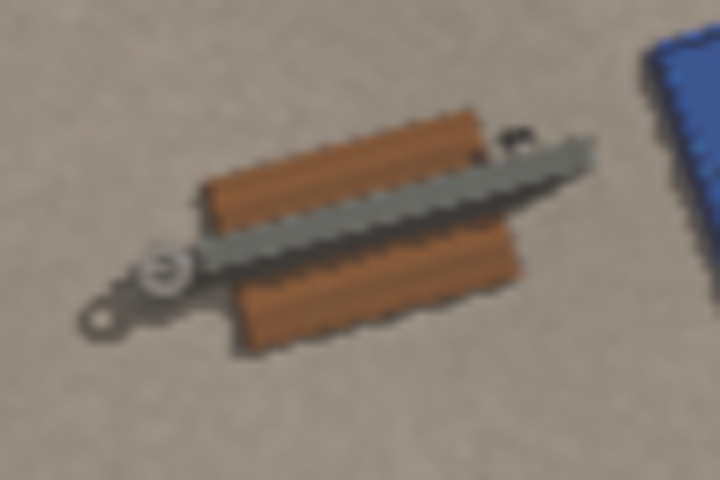

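View pics/tc.png

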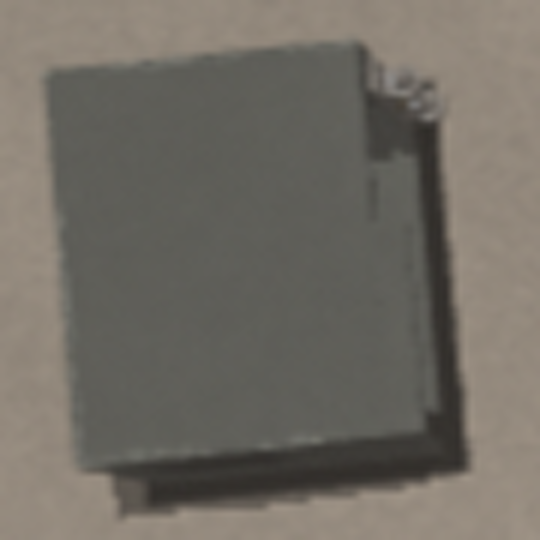

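View pics/sd.png

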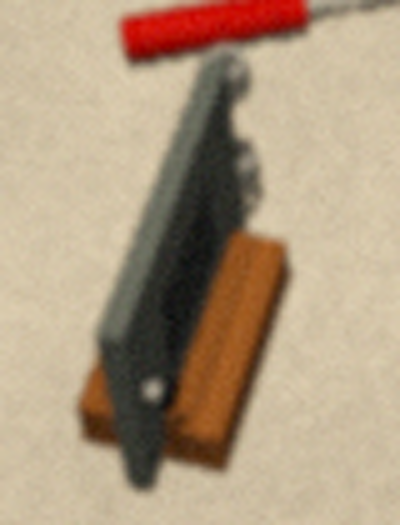

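View pics/sc.png

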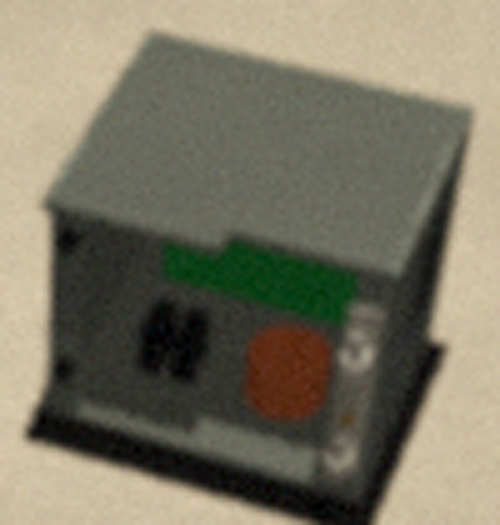

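```bash
cat > h.py <<'E'
from workcell import ctrl
import numpy as np,cv2
def ray(cal,uv):
    K,V=cal["K"],cal["view"]; K=np.array(K);V=np.array(V)
    d=np.linalg.inv(K)@np.array([uv[0],uv[1],1.0]); d=np.array([d[0],-d[1],-d[2]])
    R=V[:3,:3];o=-R.T@V[:3,3];return o,R.T@d
def atz(cal,uv,z):
    o,d=ray(cal,uv);return o+d*(z-o[2])/d[2]
def proj(cal,P):
    K=np.array(cal["K"]);V=np.array(cal["view"])
    p=V[:3,:3]@np.asarray(P,float)+V[:3,3];q=K@np.array([p[0],-p[1],-p[2]]);return q[:2]/q[2]
def tri(obs):
    A=np.zeros((3,3));b=np.zeros(3)
    for c,uv in obs:
        o,d=ray(c,uv);d/=np.linalg.norm(d);M=np.eye(3)-np.outer(d,d);A+=M;b+=M@o
    return np.linalg.solve(A,b)
def crop(im,x0,y0,x1,y1,k,n):
    cv2.imwrite(n,cv2.resize(im[y0:y1,x0:x1,::-1],None,fx=k,fy=k,interpolation=cv2.INTER_CUBIC))
E
python3 - <<'E'
from h import *
print(ctrl.get_obs()["t"])
T=ctrl.calibration("top");S=ctrl.calibration("scene");print(T.keys())
tp=lambda x,y:(170+x/6,140+y/6)
sp=lambda x,y:(320+x/5,95+y/5)
print("case top corners z187")
for n,p in dict(bh=(48,72),bf=(80,468),fh=(362,42),hoodf=(428,428),hoodh=(415,150)).items(): print(n,atz(T,tp(*p),187).round(1))
for n,p in dict(bf=(152,33),bh=(470,110),fh=(402,275),hf=(46,206),hh=(215,248)).items(): print("scene",n,atz(S,sp(*p),187).round(1))
td=lambda x,y:(330+x/8,170+y/8)
print("door top z138")
for n,p in dict(hinge_a=(205,240),hinge_b=(215,272),free_a=(590,138),free_b=(590,168)).items(): print(n,atz(T,td(*p),138).round(1))
print("sockets", atz(T,td(163,268),122).round(1), atz(T,td(103,318),48).round(1))
sd=lambda x,y:(230+x/5,225+y/5)
for n,p in dict(free=(110,345),hinge=(222,55)).items(): print("scene",n,atz(S,sd(*p),138).round(1))
for p in [(163,188),(180,190),(205,185),(475,108),(515,272),(245,350)]: print("stand",atz(T,td(*p),32).round(1))
E
```

```text
0.15
dict_keys(['K', 'view'])
case top corners z187
bh [620.6 285.9 187. ]
bf [432.6 268.3 187. ]
fh [633.5 137.  187. ]
hoodf [449.7 105.2 187. ]
hoodh [581.5 111.7 187. ]
scene bf [437.2 272.2 187. ]
scene bh [621.9 289.2 187. ]
scene fh [638.7 143.5 187. ]
scene hf [453.9 107.2 187. ]
scene hh [546.2 118.1 187. ]
door top z138
hinge_a [ 482.4 -220.9  138. ]
hinge_b [ 470.6 -224.4  138. ]
free_a [ 518.3 -362.3  138. ]
free_b [ 507.3 -362.   138. ]
sockets [ 473.5 -206.5  122. ] [ 459.9 -187.7   48. ]
scene free [ 517.9 -363.8  138. ]
scene hinge [ 478.8 -213.   138. ]
stand [ 511.6 -212.7   32. ]
stand [ 510.7 -219.3   32. ]
stand [ 512.6 -229.1   32. ]
stand [ 541.8 -335.4   32. ]
stand [ 477.3 -349.5   32. ]
stand [ 447.9 -243.6   32. ]
```

```bash
python3 - <<'E'
from h import *
T=ctrl.calibration("top");S=ctrl.calibration("scene")
td=lambda p:((p[0]-330)*8,(p[1]-170)*8)
sd=lambda p:((p[0]-230)*5,(p[1]-225)*5)
# door from top estimate
h=np.array([476.5,-222.6]);f=np.array([512.8,-362]);u=(f-h)/np.linalg.norm(f-h);print(np.linalg.norm(f-h),np.degrees(np.arctan2(u[1],u[0])))
c=(h+f)/2;v=np.array([-u[1],u[0]])
print(c,v)
for n,(x,y,z) in dict(usock_top=(-87,0,114),usock_bot=(-87,0,92),lsock_top=(-87,0,40),lsock_bot=(-87,0,18),knob=(60,25,65),freetop=(75,0,130),freebot=(75,0,0),hingebot=(-75,0,0),hingetop=(-75,0,130)).items():
    P=np.r_[c+u*x+v*y,z+8]; print(n,P.round(1),"top",np.round(td(proj(T,P)),0),"scene",np.round(sd(proj(S,P)),0))
E
```

```text
144.04877646130842 -75.40422638046053
[ 494.65 -292.3 ] [0.96772776 0.25199798]
usock_top [ 472.7 -208.1  122. ] top [167. 270.] scene [219.  64.]
usock_bot [ 472.7 -208.1  100. ] top [164. 274.] scene [222.  93.]
lsock_top [ 472.7 -208.1   48. ] top [155. 284.] scene [230. 158.]
lsock_bot [ 472.7 -208.1   26. ] top [152. 288.] scene [233. 184.]
knob [ 534.  -344.1   73. ] top [513. 116.] scene [182. 404.]
freetop [ 513.5 -364.9  138. ] top [597. 151.] scene [100. 343.]
freebot [ 513.5 -364.9    8. ] top [543. 185.] scene [131. 493.]
hingebot [ 475.8 -219.7    8. ] top [178. 284.] scene [228. 224.]
hingetop [ 475.8 -219.7  138. ] top [202. 258.] scene [209.  63.]
```

```bash
cat >> h.py <<'E'
from scipy.spatial.transform import Rotation as Ro
def pose():
    o=ctrl.get_obs();return np.array(o["ee_pos"]),Ro.from_rotvec(o["orientation"])
def down(yaw):
    "tool x down, tool z (jaw) horizontal at world yaw"
    z=np.array([np.cos(yaw),np.sin(yaw),0]);x=np.array([0,0,-1.]);y=np.cross(z,x);return Ro.from_matrix(np.c_[x,y,z])
def go(P,R,p0=None,R0=None):
    if p0 is None:p0,R0=pose()
    s=R0.inv().apply(np.asarray(P)-p0)/10; r=(R0.inv()*R).as_rotvec()
    print("shift cm",s.round(2),"rot",r.round(4),"rows>=",max(np.linalg.norm(s)*10/41.7,np.degrees(np.linalg.norm(r))/7.16).round(1))
def state():
    o=ctrl.get_obs();R=Ro.from_rotvec(o["orientation"]);print("t",round(o["t"],2),"p",o["ee_pos"].round(1),"F",o["ft_force"].round(2),"M",np.round(o["moment"],2),"w",round(o["width"],1),"q",o["qpos"].round(2));print("axes",R.as_matrix().round(3).tolist())
E
python3 - <<'E'
from h import *
state()
p,R=pose();W=ctrl.calibration("wrist");V=np.array(W["view"]);o=-V[:3,:3].T@V[:3,3]
print("cam pos tool",R.inv().apply(o-p).round(1),"fwd",R.inv().apply(-V[2,:3]).round(3),"up",R.inv().apply(V[1,:3]).round(3),"right",R.inv().apply(V[0,:3]).round(3))
E
```

```text
t 0.15 p [210.5 588.  236.1] F [ 0.57 -0.02  0.2 ] M [ 0.02 -0.02 -0.02] w 88.0 q [ 1.21  0.42  1.63 -0.    1.09 -0.02]
axes [[-0.0, -0.941, 0.337], [-0.001, 0.337, 0.941], [-1.0, -0.0, -0.001]]
cam pos tool [-148.3   73.8   -1.1] fwd [ 0.963 -0.268 -0.   ] up [ 0.268  0.963 -0.001] right [0.    0.001 1.   ]
```

```bash
python3 - <<'E'
from h import *
go([632,20,300],down(np.radians(5.3)))
E
```

```text
shift cm [ -6.35 -58.83 -39.28] rot [ 1.1345e+00 -1.1000e-03  7.0000e-04] rows>= 17.0
```

>>> servo_tool --plan '[[[-6.4, 0, 0, 0, 0, 0, 8], [-6.4, -58.8, -39.3, 1.1345, 0, 0, 8], [-6.4, -58.8, -39.3, 1.1345, 0, 0, 8], [-6.4, -58.8, -39.3, 1.1345, 0, 0, 8], [-6.4, -58.8, -39.3, 1.1345, 0, 0, 8], [-6.4, -58.8, -39.3, 1.1345, 0, 0, 8], [-6.4, -58.8, -39.3, 1.1345, 0, 0, 8], [-6.4, -58.8, -39.3, 1.1345, 0, 0, 8]]]'

```text
t: 0.82
ee_pos: [384.9, 352.4, 287.6]
orientation: [-0.272, 1.554, 0.272]
ft_force: [1.7, 1.1, -0.2]
width: 79.9
```

```bash
python3 - <<'E'
from h import *
state();go([632,20,300],down(np.radians(5.3)))
E
```

```text
t 0.82 p [384.9 352.4 287.6] F [ 1.73  1.07 -0.15] M [-0.   -0.01 -0.05] w 79.9 q [ 0.72  0.21  1.81 -0.    1.12  0.37]
axes [[-0.0, -0.339, 0.941], [-0.0, 0.941, 0.339], [-1.0, -0.0, -0.0]]
shift cm [ -1.24 -39.65  11.97] rot [ 2.536e-01 -1.000e-04  1.000e-04] rows>= 9.9
```

>>> servo_tool --plan '[[[-1.2, -39.6, 12, 0.2536, 0, 0, 8], [-1.2, -39.6, 12, 0.2536, 0, 0, 8], [-1.2, -39.6, 12, 0.2536, 0, 0, 8], [-1.2, -39.6, 12, 0.2536, 0, 0, 8], [-1.2, -39.6, 12, 0.2536, 0, 0, 8], [-1.2, -39.6, 12, 0.2536, 0, 0, 8], [-1.2, -39.6, 12, 0.2536, 0, 0, 8], [-1.2, -39.6, 12, 0.2536, 0, 0, 8]]]'

```text
t: 1.48
ee_pos: [585.6, 86.2, 297.2]
orientation: [-0.077, 1.57, 0.077]
ft_force: [0.3, 1.4, 0.4]
width: 79.7
```

>>> servo_tool --plan '[[[0, -3, 0, 0, 0, 0, 8], [0, -3, 0, 0, 0, 0, 8], [0, -3, 0, 0, 0, 0, 8], [0, -3, 0, 0, 0, 0, 8]]]'

```text
t: 1.82
ee_pos: [587.3, 58.7, 296.9]
orientation: [-0.077, 1.57, 0.077]
ft_force: [-0.3, 1.1, 0.9]
width: 79.6
```

```bash
cat >> h.py <<'E'
def snap(tag,box=None,k=1):
    state();c=ctrl.calibration("wrist");im=ctrl.get_image("wrist")
    np.savez(f"pics/{tag}.npz",K=np.array(c["K"]),view=np.array(c["view"]));cv2.imwrite(f"pics/{tag}.png",im[:,:,::-1])
    if box: crop(im,*box,k,f"pics/{tag}c.png")
    return im
def cal(tag):
    d=np.load(f"pics/{tag}.npz");return {"K":d["K"],"view":d["view"]}
E
python3 -c "
from h import *
snap('w1')"
```

```text
t 1.82 p [587.3  58.7 296.9] F [-0.35  1.14  0.88] M [ 0.01  0.06 -0.03] w 79.6 q [ 0.08  0.31  1.65  0.    1.18 -0.02]
axes [[-0.001, -0.098, 0.995], [0.0, 0.995, 0.098], [-1.0, 0.0, -0.001]]
```

View pics/w1.png

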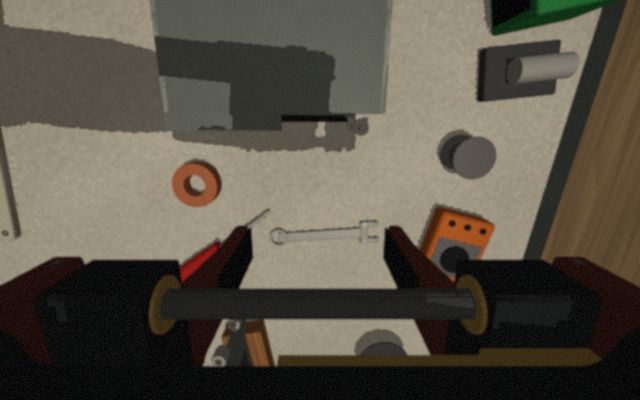

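```bash
python3 - <<'E'
from h import *
go([632,25,230],down(np.radians(5.3))*Ro.from_rotvec([0,0,0.8]))
E
```

```text
shift cm [ 6.7  -3.85  4.12] rot [ 0.006  -0.0032  0.7996] rows>= 6.4
```

>>> servo_tool --plan '[[[0, -3.8, 4.1, 0, 0, 0.11, 8], [1, -3.8, 4.1, 0, 0, 0.23, 8], [2, -3.8, 4.1, 0, 0, 0.35, 8], [3, -3.8, 4.1, 0, 0, 0.47, 8], [4, -3.8, 4.1, 0, 0, 0.59, 8], [5, -3.8, 4.1, 0, 0, 0.7, 8], [6.7, -3.8, 4.1, 0, 0, 0.8, 8], [6.7, -3.8, 4.1, 0, 0, 0.8, 8]]]'

```text
t: 2.53
ee_pos: [629.9, 24.6, 224.6]
orientation: [0.563, 1.524, 0.703]
ft_force: [-2.4, -0.2, -0.5]
width: 79.7
```

```bash
python3 -c "
from h import *
im=snap('w2')"
```

```text
t 2.53 p [629.9  24.6 224.6] F [-2.43 -0.25 -0.54] M [-0.36  0.14  0.02] w 79.7 q [-0.3   0.62  1.56  0.74  1.4  -0.69]
axes [[-0.077, -0.061, 0.995], [0.717, 0.69, 0.097], [-0.692, 0.721, -0.009]]
```

View pics/w2.png

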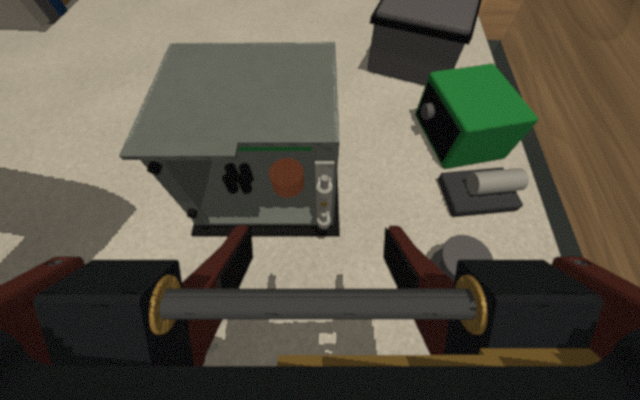

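```bash
python3 -c "
from h import *
im=cv2.imread('pics/w2.png')[:,:,::-1]
crop(im,270,130,370,250,6,'pics/w2c.png')"
```

```text
(no output)
```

View pics/w2c.png

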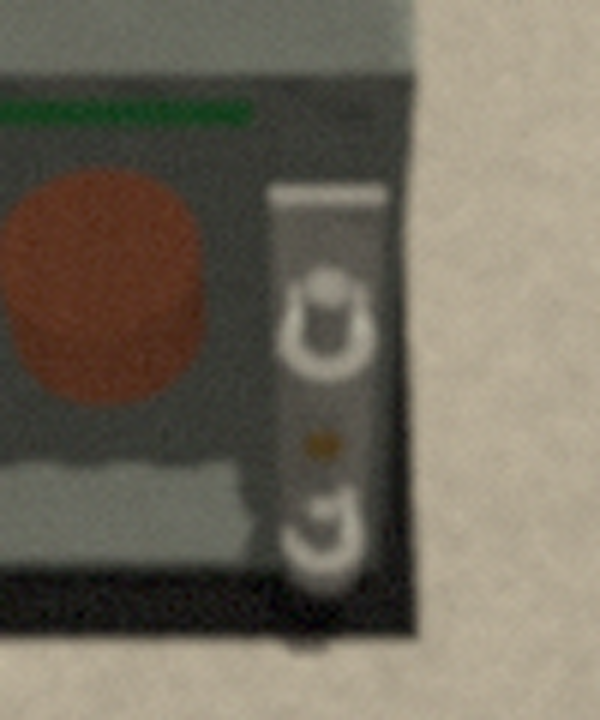

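```bash
python3 - <<'E'
from h import *
c=cal('w2')
f=lambda x,y:(270+x/6,130+y/6)
def pair(c,u,l,dz=74):
    A=np.zeros((3,3));b=np.zeros(3)
    for uv,off in ((u,dz),(l,0)):
        o,d=ray(c,uv);d=d/np.linalg.norm(d);M=np.eye(3)-np.outer(d,d);A+=M;b+=M@(o-[0,0,off])
    return np.linalg.solve(A,b)
P=pair(c,f(326,283),f(323,500));print("lower pin top",P)
for z in (0,16):pass
# case corner at z=187
print(atz(c,f(415,75),187), "hood? ",atz(c,(123,156),187),atz(c,(236,156),187),atz(c,(337,156),187),atz(c,(336,43),187),atz(c,(170,43),187))
T=ctrl.calibration("top");S=ctrl.calibration("scene")
for d in ([0,0,74],[0,0,0],[0,0,-16],[0,0,58]):
    print(proj(c,P+d),proj(T,P+d),(proj(T,P+d)-[170,140])*6,(proj(S,P+d)-[320,95])*5)
E
```

```text
lower pin top [624.86674242 123.61836432  80.81134831]
[636.12603954 139.27118831 187.        ] hood?  [452.6421226 107.5593233 187.       ] [549.44812   116.3318574 187.       ] [635.19840903 124.10252611 187.        ] [623.62303429 286.98282119 187.        ] [433.88530218 271.32865385 187.        ]
[324.42904436 177.16783833] [236.80377633 151.92617949] [400.82265799  71.55707692] [354.30648288 336.46879873]
[323.75571355 213.33216844] [240.59888956 156.16763982] [423.59333739  97.00583891] [338.15954738 437.57415739]
[323.64227765 219.42476564] [241.37324924 157.03307272] [428.23949544 102.1984363 ] [334.85442282 458.2694654 ]
[324.25814462 186.34679537] [237.65556369 152.87814641] [405.93338212  77.26887848] [350.68982178 359.11481832]
```

```bash
python3 - <<'E'
from h import *
go([500,-292,270],down(np.radians(14.6)))
E
```

```text
shift cm [-24.65 -18.05 -16.15] rot [-0.1511  0.056  -0.7998] rows>= 8.3
```

>>> servo_tool --plan '[[[-3, -2, -2, -0.02, 0.005, -0.1, 8], [-6, -4, -4, -0.04, 0.01, -0.2, 8], [-9, -7, -6, -0.06, 0.02, -0.3, 8], [-12, -9, -8, -0.08, 0.03, -0.4, 8], [-15, -11, -10, -0.1, 0.035, -0.5, 8], [-18, -13, -12, -0.12, 0.04, -0.6, 8], [-21, -15.5, -14, -0.14, 0.05, -0.7, 8], [-24.6, -18, -16.1, -0.15, 0.056, -0.8, 8]]]'

```text
t: 3.25
ee_pos: [507.1, -280.3, 274.6]
orientation: [-0.211, 1.55, 0.192]
ft_force: [-0.3, -0.2, -0.8]
width: 80.2
```

>>> servo_tool --plan '[[[0, 0, 0, 0, 0, 0, 8], [0, 0, 0, 0, 0, 0, 8]]]'

```text
t: 3.42
ee_pos: [507.2, -279.1, 274.0]
orientation: [-0.204, 1.55, 0.195]
ft_force: [-0.3, 0.7, 0.0]
width: 80.1
```

```bash
python3 -c "
from h import *
im=snap('w3');go([500,-292,270],down(np.radians(14.6)))"
```

```text
t 3.42 p [ 507.2 -279.1  274. ] F [-0.32  0.69  0.03] M [-0.04  0.01 -0.01] w 80.1 q [-0.52  0.31  1.71  0.    1.11 -0.78]
axes [[0.012, -0.252, 0.968], [-0.004, 0.968, 0.252], [-1.0, -0.007, 0.01]]
shift cm [ 0.31 -1.12 -1.06] rot [0.0001 0.0096 0.005 ] rows>= 0.4
```

View pics/w3.png

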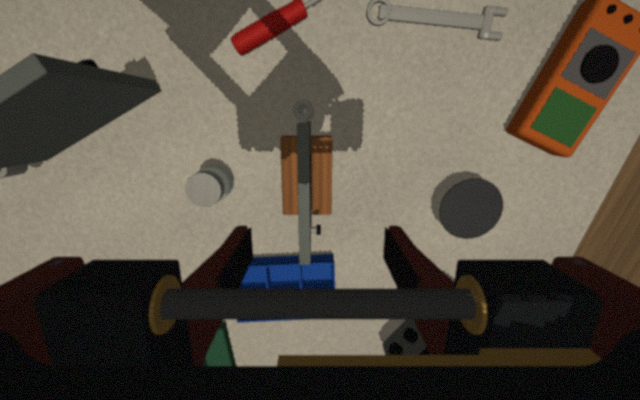

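```bash
python3 -c "
from h import *
im=cv2.imread('pics/w3.png')[:,:,::-1]
crop(im,265,90,345,275,4,'pics/w3c.png')"
```

```text
(no output)
```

View pics/w3c.png

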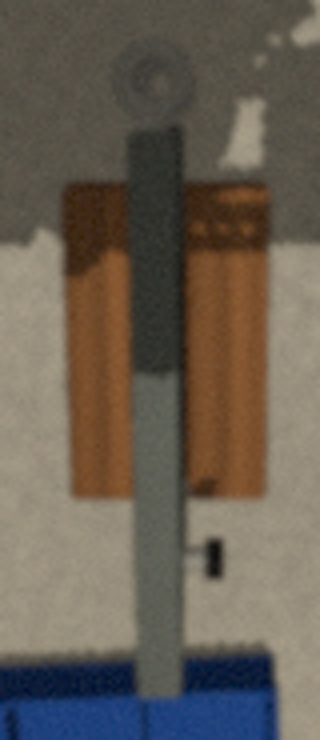

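```bash
python3 - <<'E'
from h import *
c=cal('w3');f=lambda x,y:(265+x/4,90+y/4)
h=atz(c,f(155.5,130),138);e=atz(c,f(160,697),138);s=atz(c,f(153,83),122)
print(h,e,s,np.linalg.norm(e-h));u=(e-h)/np.linalg.norm(e-h);a=np.degrees(np.arctan2(u[1],u[0]));print(a,a+90)
m=(h+e)/2;print("mid",m,"sock-mid",(s-m)@u)
yaw=np.radians(a+90)
go([m[0],m[1],200],down(yaw));go([m[0],m[1],125],down(yaw))
E
```

```text
[ 477.86763672 -217.48295449  138.        ] [ 515.01723709 -362.91937384  138.        ] [ 474.09404467 -207.17624779  122.        ] 150.10611207384164
-75.67103067230089 14.328969327699113
mid [ 496.4424369  -290.20116416  138.        ] sock-mid -85.97305077592674
shift cm [ 7.3  -0.82 -1.43] rot [0.0048 0.0097 0.0049] rows>= 1.8
shift cm [14.8  -0.79 -1.5 ] rot [0.0048 0.0097 0.0049] rows>= 3.6
```

>>> servo_tool --plan '[[[3, -0.4, -0.7, 0.0048, 0.0097, 0.005, 8], [5, -0.8, -1.4, 0.0048, 0.0097, 0.005, 8], [7.3, -0.8, -1.4, 0.0048, 0.0097, 0.005, 8], [7.3, -0.8, -1.4, 0.0048, 0.0097, 0.005, 8], [7.3, -0.8, -1.4, 0.0048, 0.0097, 0.005, 8]]]'

```text
t: 3.88
ee_pos: [495.6, -289.5, 197.2]
orientation: [-0.194, 1.567, 0.2]
ft_force: [-0.6, 0.4, 0.5]
width: 79.7
```

```bash
python3 -c "
from h import *
state();go([496.4,-290.2,125],down(np.radians(14.33)))"
```

```text
t 3.88 p [ 495.6 -289.5  197.2] F [-0.61  0.45  0.54] M [-0.01 -0.   -0.01] w 79.7 q [-0.55  0.4   1.77  0.    0.98 -0.8 ]
axes [[-0.005, -0.248, 0.969], [0.003, 0.969, 0.248], [-1.0, 0.005, -0.004]]
shift cm [ 7.22 -0.12  0.09] rot [ 0.0004 -0.0044 -0.0046] rows>= 1.7
```

>>> servo_tool --plan '[[[2.5, -0.1, 0.1, 0, 0, 0, 8], [5, -0.1, 0.1, 0, 0, 0, 8], [6.5, -0.1, 0.1, 0, 0, 0, 8], [7.2, -0.1, 0.1, 0, 0, 0, 6], [7.2, -0.1, 0.1, 0, 0, 0, 4], [7.2, -0.1, 0.1, 0, 0, 0, 3], [7.2, -0.1, 0.1, 0, 0, 0, 2], [7.2, -0.1, 0.1, 0, 0, 0, 1.5]]]'

```text
t: 4.55
ee_pos: [497.1, -291.9, 127.1]
orientation: [-0.195, 1.563, 0.197]
ft_force: [-0.7, 0.5, -0.2]
width: 50.2
```

>>> servo_tool --plan '[[[0, 0, 0, 0, 0, 0, 1], [0, 0, 0, 0, 0, 0, 0.8], [0, 0, 0, 0, 0, 0, 0.8], [0, 0, 0, 0, 0, 0, 0.8]]]'

```text
t: 4.88
ee_pos: [496.2, -291.6, 125.9]
orientation: [-0.194, 1.565, 0.197]
ft_force: [-0.2, 0.1, -0.1]
width: 23.1
```

```bash
python3 -c "
from h import *
im=snap('w4')"
```

```text
t 4.88 p [ 496.2 -291.6  125.9] F [-0.16  0.05 -0.08] M [-0.04  0.1   0.02] w 23.1 q [-0.55  0.5   1.81 -0.    0.83 -0.8 ]
axes [[-0.004, -0.247, 0.969], [0.002, 0.969, 0.247], [-1.0, 0.003, -0.003]]
```

View pics/w4.png

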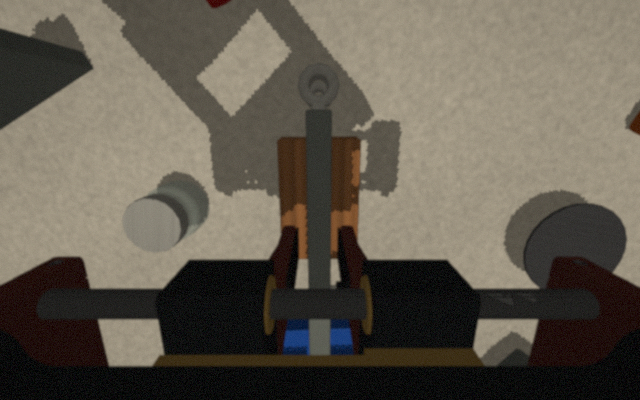

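>>> servo_tool --plan '[[[0, 0, 0, 0, 0, 0, 0], [0, 0, 0, 0, 0, 0, 0], [0, 0, 0, 0, 0, 0, 0], [0, 0, 0, 0, 0, 0, 0], [0, 0, 0, 0, 0, 0, 0]]]'

```text
t: 5.35
ee_pos: [496.2, -291.6, 125.6]
orientation: [-0.194, 1.565, 0.198]
ft_force: [1.3, 0.4, 0.4]
width: 11.9
```

```bash
python3 -c "
from h import *
im=snap('w5',(270,40,370,140),6)"
```

```text
t 5.35 p [ 496.2 -291.6  125.6] F [1.35 0.41 0.38] M [-0.01 -0.07  0.02] w 11.9 q [-0.55  0.5   1.81 -0.    0.83 -0.8 ]
axes [[-0.004, -0.247, 0.969], [0.002, 0.969, 0.247], [-1.0, 0.003, -0.003]]
```

View pics/w5c.png

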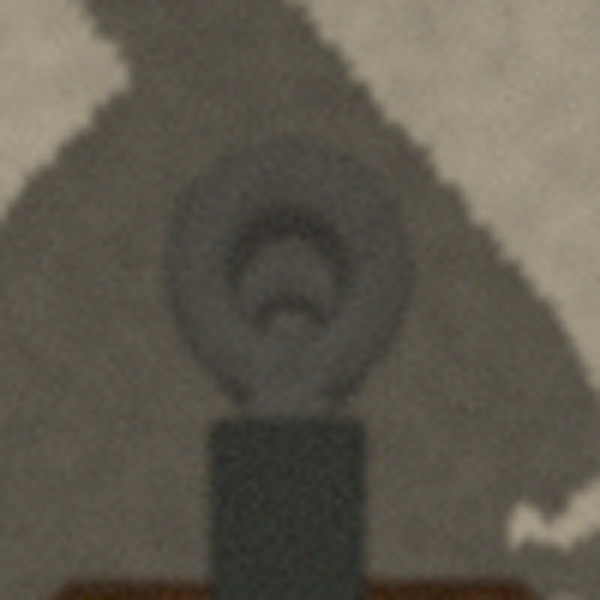

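```bash
python3 - <<'E'
from h import *
c=cal('w5');p,R=pose()
s=atz(c,(270+290/6,40+265/6),122);print(s,R.inv().apply(s-p))
e1=atz(c,(270+212/6,40+425/6),138);e2=atz(c,(270+366/6,40+425/6),138);print(R.inv().apply(e1-p),R.inv().apply(e2-p))
E
```

```text
[ 473.60961896 -206.11199333  122.        ] [ 3.84837228 88.36648912 -0.82264507]
[-12.16905262  75.43789807  -6.70873646] [-12.20540469  75.44361608   4.88041788]
```

>>> servo_tool --plan '[[[-0.5, 0, 0, 0, 0, 0, 0], [-1.5, 0, 0, 0, 0, 0, 0], [-3, 0, 0, 0, 0, 0, 0], [-5, 0, 0, 0, 0, 0, 0], [-7, 0, 0, 0, 0, 0, 0], [-9, 0, 0, 0, 0, 0, 0], [-9, 0, 0, 0, 0, 0, 0], [-9, 0, 0, 0, 0, 0, 0]]]'

```text
t: 6.07
ee_pos: [496.7, -291.9, 216.6]
orientation: [-0.195, 1.564, 0.197]
ft_force: [0.2, -1.0, -4.8]
width: 12.0
```

```bash
python3 -c "
from h import *
im=snap('w6',(270,40,370,140),6)"
```

```text
t 6.07 p [ 496.7 -291.9  216.6] F [ 0.17 -1.03 -4.82] M [-0.14  0.01  0.03] w 12.0 q [-0.55  0.38  1.75 -0.    1.01 -0.8 ]
axes [[-0.002, -0.247, 0.969], [0.001, 0.969, 0.247], [-1.0, 0.001, -0.002]]
```

View pics/w6.png

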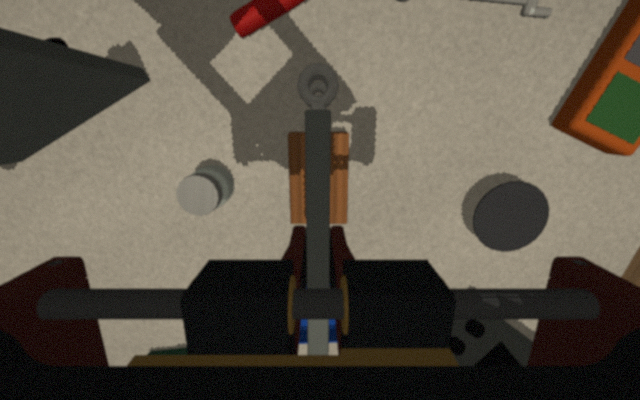

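View pics/w6c.png

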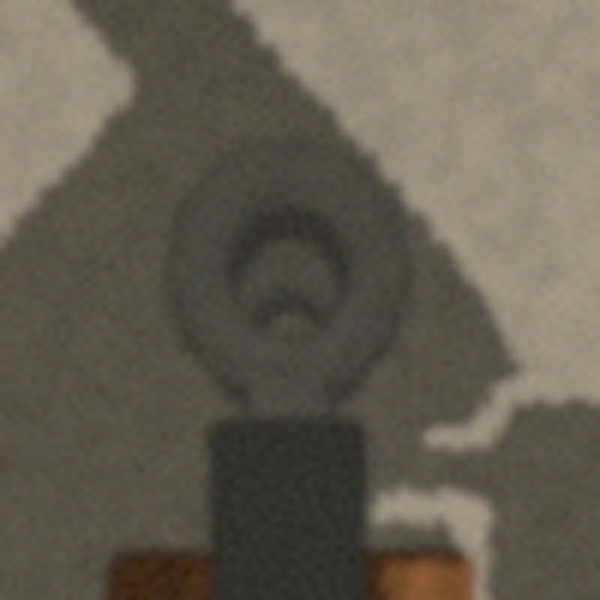

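```bash
python3 - <<'E'
from h import *
go([636,-80,216],down(0.0))
E
```

```text
shift cm [-0.08 17.04 18.79] rot [ 0.2494 -0.004  -0.0026] rows>= 6.1
```

>>> servo_tool --plan '[[[0, 1.5, 1.7, 0.03, 0, 0, 0], [0, 4, 4.4, 0.07, 0, 0, 0], [0, 7, 7.7, 0.12, 0, 0, 0], [0, 10, 11, 0.16, 0, 0, 0], [0, 13, 14.3, 0.2, 0, 0, 0], [0, 15.5, 17, 0.235, 0, 0, 0], [0, 17, 18.8, 0.2494, 0, 0, 0], [0, 17, 18.8, 0.2494, 0, 0, 0]]]'

```text
t: 6.78
ee_pos: [638.4, -75.8, 213.3]
orientation: [0.0, 1.576, 0.006]
ft_force: [0.8, -1.2, -5.0]
width: 12.1
```

>>> servo_tool --plan '[[[0, 0, 0, 0, 0, 0, 0], [0, 0, 0, 0, 0, 0, 0]]]'

```text
t: 6.95
ee_pos: [635.4, -80.6, 213.6]
orientation: [0.001, 1.578, 0.002]
ft_force: [0.1, 0.6, -4.3]
width: 12.0
```

```bash
python3 -c "
from h import *
state();go([629.5,-9,194],down(0))"
```

```text
t 6.95 p [635.4 -80.6 213.6] F [ 0.08  0.61 -4.3 ] M [-0.1   0.06 -0.02] w 12.0 q [-0.15  0.47  1.61  0.    1.07 -0.15]
axes [[-0.007, -0.001, 1.0], [0.002, 1.0, 0.001], [-1.0, 0.002, -0.007]]
shift cm [ 1.98  7.16 -0.57] rot [ 0.0007 -0.0075 -0.002 ] rows>= 1.8
```

>>> servo_tool --plan '[[[0.5, 1.5, -0.1, 0, -0.002, 0, 0], [1, 3, -0.3, 0, -0.004, 0, 0], [1.5, 5, -0.4, 0, -0.006, 0, 0], [1.8, 6.5, -0.5, 0, -0.006, 0, 0], [2, 7.1, -0.6, 0, -0.006, 0, 0], [2, 7.1, -0.6, 0, -0.006, 0, 0], [2, 7.1, -0.6, 0, -0.006, 0, 0], [2, 7.1, -0.6, 0, -0.006, 0, 0]]]'

```text
t: 7.62
ee_pos: [630.9, -10.1, 195.9]
orientation: [0.001, 1.568, 0.001]
ft_force: [0.0, -0.1, -4.1]
width: 11.5
```

```bash
python3 -c "
from h import *
im=snap('w7',(260,0,380,110),6)"
```

```text
t 7.62 p [630.9 -10.1 195.9] F [ 0.01 -0.15 -4.15] M [-0.22  0.02 -0.04] w 11.5 q [-0.04  0.48  1.65  0.    1.01 -0.04]
axes [[0.003, 0.0, 1.0], [0.002, 1.0, -0.0], [-1.0, 0.002, 0.003]]
```

View pics/w7.png

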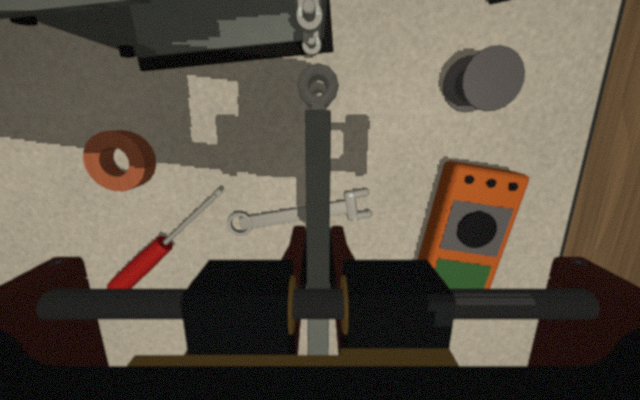

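View pics/w7c.png

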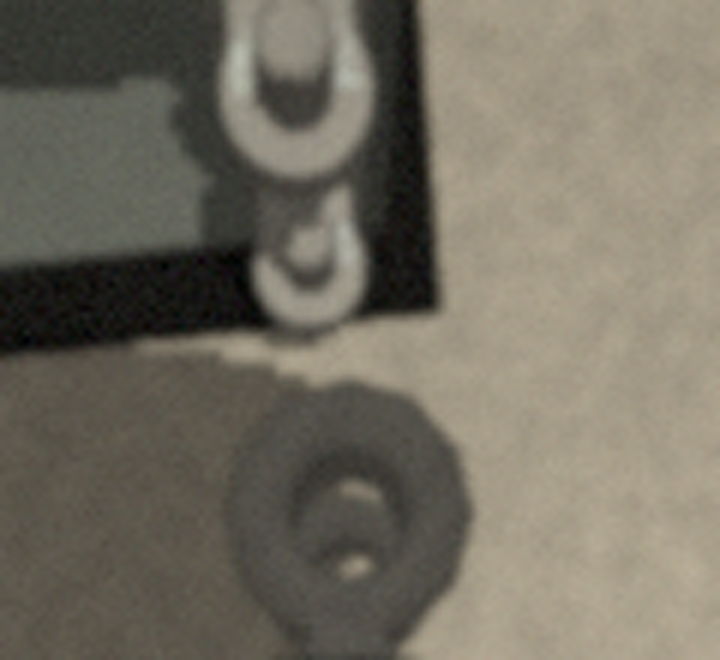

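```bash
cat >> h.py <<'E'
def pair(c,u,l,dz=74):
    A=np.zeros((3,3));b=np.zeros(3)
    for uv,off in ((u,dz),(l,0)):
        o,d=ray(c,uv);d=d/np.linalg.norm(d);M=np.eye(3)-np.outer(d,d);A+=M;b+=M@(o-[0,0,off])
    return np.linalg.solve(A,b)
E
python3 - <<'E'
from h import *
c=cal('w7');p,R=pose();f=lambda x,y:(260+x/6,y/6)
print("pair",pair(c,f(293,36),f(312,240)))
print(atz(c,f(293,36),155),atz(c,f(312,240),81))
s=atz(c,f(349,507),p[2]-3.85);print("sock",s,R.inv().apply(s-p))
# mat corner at z=6
print("mat",atz(c,f(438,308),6))
E
```

```text
pair [625.34364976 122.85345471  84.64596484]
[624.96895075 124.0173587  155.        ] [625.57364725 123.7358007   81.        ]
sock [630.21682751  77.93205673 192.11282352] [ 3.9946563  88.12642707 -0.77966099]
mat [646.76781007 130.42707877   6.        ]
```

>>> servo_tool --plan '[[[0, 1, -0.2, 0, 0, 0, 0], [0, 2.2, -0.3, 0, 0, 0, 0], [0, 3.2, -0.4, 0, 0, 0, 0], [0, 4, -0.45, 0, 0, 0, 0], [0, 4.4, -0.5, 0, 0, 0, 0], [0, 4.6, -0.5, 0, 0, 0, 0], [0, 4.6, -0.5, 0, 0, 0, 0], [0, 4.6, -0.5, 0, 0, 0, 0]]]'

```text
t: 8.33
ee_pos: [625.7, 36.5, 195.7]
orientation: [0.001, 1.569, 0.002]
ft_force: [0.6, -0.7, -4.7]
width: 12.1
```

```bash
python3 -c "
from h import *
im=snap('w8',(270,40,370,130),7)"
```

```text
t 8.33 p [625.7  36.5 195.7] F [ 0.6  -0.68 -4.7 ] M [-0.16  0.11 -0.01] w 12.1 q [0.04 0.47 1.66 0.   1.01 0.04]
axes [[0.002, -0.0, 1.0], [0.002, 1.0, 0.0], [-1.0, 0.002, 0.002]]
```

View pics/w8c.png

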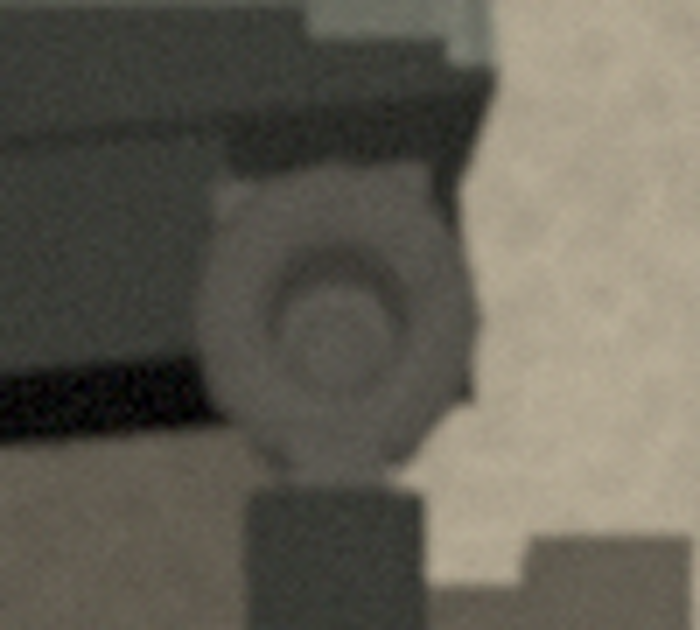

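```bash
python3 - <<'E'
from h import *
c=cal('w8');p,R=pose();f=lambda x,y:(270+x/7,40+y/7);g=lambda q:((q[0]-270)*7,(q[1]-40)*7)
s=atz(c,f(338,312),p[2]-3.85);print("sock",s,R.inv().apply(s-p))
for z in (p[2]-3.85,p[2]-25.85,155): print(z,np.round(g(proj(c,[s[0],s[1],z])),1))
print("pin",atz(c,f(337,337),155))
E
```

```text
sock [625.05527203 124.4913761  191.84929668] [ 4.00760685 88.16871536 -0.68810485]
191.8492966811267 [338. 312.]
169.8492966811267 [336.9 342.2]
155 [336.3 358.5]
pin [625.11534891 126.27124236 155.        ]
```

```bash
python3 -c "
from h import *
im=cv2.imread('pics/w8.png')[65:110,295:340].astype(float)
im=np.clip((im-40)*3.2,0,255).astype(np.uint8)
cv2.imwrite('pics/w8e.png',cv2.resize(im,None,fx=14,fy=14,interpolation=cv2.INTER_CUBIC))"
```

```text
(no output)
```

View pics/w8e.png

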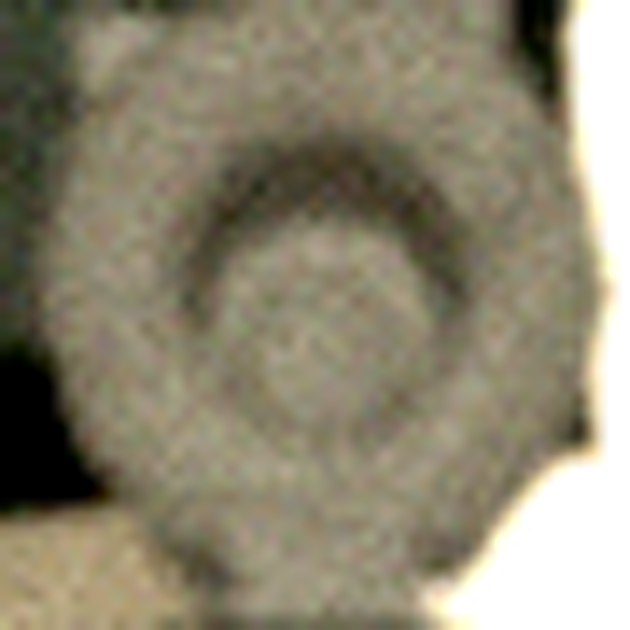

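>>> servo_tool --plan '[[[0.3, 0, 0, 0, 0, 0, 0], [0.6, 0, 0, 0, 0, 0, 0], [0.9, 0, 0, 0, 0, 0, 0], [1.1, 0, 0, 0, 0, 0, 0], [1.1, 0, 0, 0, 0, 0, 0]]]'

```text
t: 8.8
ee_pos: [625.3, 36.3, 183.9]
orientation: [0.002, 1.57, 0.001]
ft_force: [0.6, 0.8, -3.4]
width: 11.6
```

>>> servo_tool --plan '[[[0.1, 0, 0, 0, 0, 0, 0], [0.2, 0, 0, 0, 0, 0, 0], [0.2, 0, 0, 0, 0, 0, 0]]]'

```text
t: 9.05
ee_pos: [625.7, 36.5, 182.6]
orientation: [0.002, 1.569, 0.001]
ft_force: [-0.1, -0.1, -4.4]
width: 11.9
```

>>> servo_tool --plan '[[[0.1, 0, 0, 0, 0, 0, 0], [0.2, 0, 0, 0, 0, 0, 0], [0.2, 0, 0, 0, 0, 0, 0]]]'

```text
t: 9.3
ee_pos: [625.6, 36.5, 180.5]
orientation: [0.002, 1.569, 0.002]
ft_force: [-0.2, -0.5, -3.7]
width: 12.1
```

>>> servo_tool --plan '[[[0.1, 0, 0, 0, 0, 0, 0], [0.2, 0, 0, 0, 0, 0, 0], [0.2, 0, 0, 0, 0, 0, 0]]]'

```text
t: 9.55
ee_pos: [625.6, 36.5, 178.5]
orientation: [0.002, 1.569, 0.001]
ft_force: [-0.4, 0.2, -3.4]
width: 11.7
```

>>> servo_tool --plan '[[[0.1, 0, 0, 0, 0, 0, 0], [0.2, 0, 0, 0, 0, 0, 0], [0.2, 0, 0, 0, 0, 0, 0]]]'

```text
t: 9.8
ee_pos: [625.6, 36.5, 176.5]
orientation: [0.002, 1.569, 0.001]
ft_force: [0.2, 0.1, -3.7]
width: 11.8
```

```bash
python3 -c "
from h import *
im=snap('w9',(270,40,370,130),7)"
```

```text
t 9.8 p [625.6  36.5 176.5] F [ 0.18  0.05 -3.75] M [-0.11  0.1   0.05] w 11.8 q [0.04 0.5  1.67 0.   0.97 0.04]
axes [[0.002, 0.0, 1.0], [0.002, 1.0, -0.0], [-1.0, 0.002, 0.002]]
```

View pics/w9c.png

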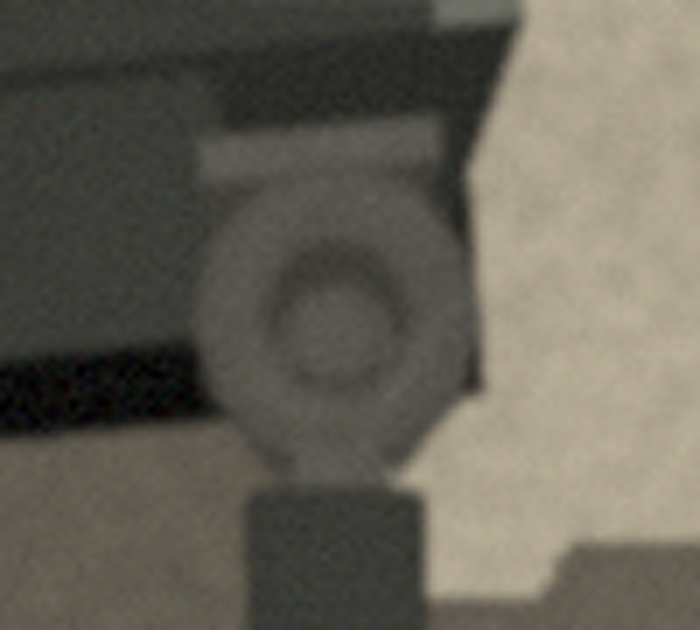

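>>> servo_tool --plan '[[[0.1, 0, 0, 0, 0, 0, 0], [0.2, 0, 0, 0, 0, 0, 0], [0.2, 0, 0, 0, 0, 0, 0]]]'

```text
t: 10.1
ee_pos: [625.6, 36.5, 174.5]
orientation: [0.002, 1.569, 0.001]
ft_force: [0.2, 0.3, -4.0]
width: 11.9
```

>>> servo_tool --plan '[[[0.1, 0, 0, 0, 0, 0, 0], [0.2, 0, 0, 0, 0, 0, 0], [0.2, 0, 0, 0, 0, 0, 0]]]'

```text
t: 10.35
ee_pos: [625.6, 36.5, 172.5]
orientation: [0.002, 1.569, 0.001]
ft_force: [-1.3, -0.5, -4.0]
width: 11.7
```

>>> servo_tool --plan '[[[0.1, 0, 0, 0, 0, 0, 0], [0.2, 0, 0, 0, 0, 0, 0], [0.2, 0, 0, 0, 0, 0, 0]]]'

```text
t: 10.6
ee_pos: [625.6, 36.5, 170.5]
orientation: [0.002, 1.569, 0.001]
ft_force: [-0.1, -0.7, -3.8]
width: 11.8
```

>>> servo_tool --plan '[[[0.1, 0, 0, 0, 0, 0, 0], [0.2, 0, 0, 0, 0, 0, 0], [0.2, 0, 0, 0, 0, 0, 0]]]'

```text
t: 10.85
ee_pos: [625.6, 36.5, 168.5]
orientation: [0.002, 1.569, 0.001]
ft_force: [0.4, 0.7, -4.3]
width: 12.0
```

>>> servo_tool --plan '[[[0.1, 0, 0, 0, 0, 0, 0], [0.2, 0, 0, 0, 0, 0, 0], [0.2, 0, 0, 0, 0, 0, 0]]]'

```text
t: 11.1
ee_pos: [625.6, 36.5, 166.5]
orientation: [0.002, 1.569, 0.001]
ft_force: [-0.8, 1.0, -4.4]
width: 11.9
```

>>> servo_tool --plan '[[[0.1, 0, 0, 0, 0, 0, 0], [0.2, 0, 0, 0, 0, 0, 0], [0.2, 0, 0, 0, 0, 0, 0]]]'

```text
t: 11.35
ee_pos: [625.7, 36.5, 164.5]
orientation: [0.002, 1.569, 0.001]
ft_force: [0.3, -0.1, -2.9]
width: 11.7
```

>>> servo_tool --plan '[[[0.1, 0, 0, 0, 0, 0, 0], [0.1, 0, 0, 0, 0, 0, 0], [0.1, 0, 0, 0, 0, 0, 0]]]'

```text
t: 11.6
ee_pos: [625.7, 36.5, 163.7]
orientation: [0.002, 1.569, 0.001]
ft_force: [-0.2, 0.6, -4.1]
width: 12.1
```

```bash
python3 -c "
from h import *
im=snap('w10',(270,40,370,130),7);im=ctrl.get_image('scene');cv2.imwrite('pics/s10.png',im[:,:,::-1]);crop(im,320,80,440,210,5,'pics/s10c.png')"
```

```text
t 11.6 p [625.7  36.5 163.7] F [-0.18  0.55 -4.08] M [-0.1   0.05  0.  ] w 12.1 q [0.04 0.51 1.68 0.   0.95 0.04]
axes [[0.002, 0.0, 1.0], [0.002, 1.0, -0.0], [-1.0, 0.002, 0.002]]
```

View pics/w10c.png

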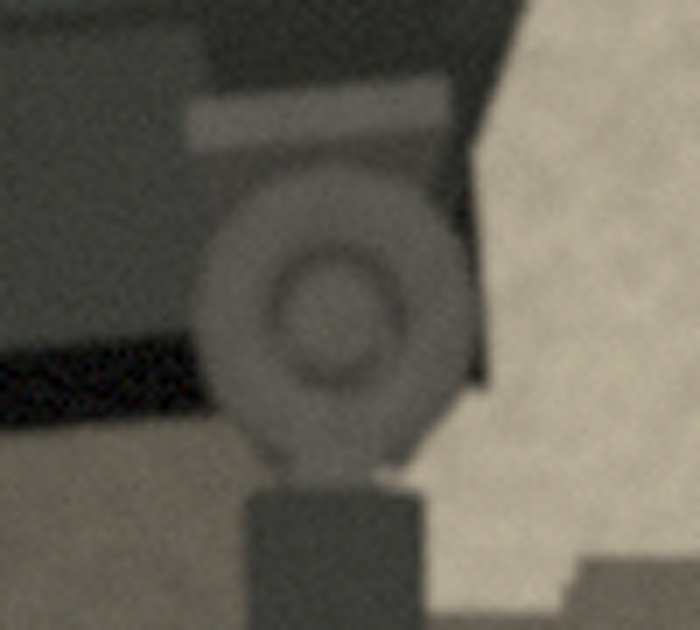

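View pics/s10c.png

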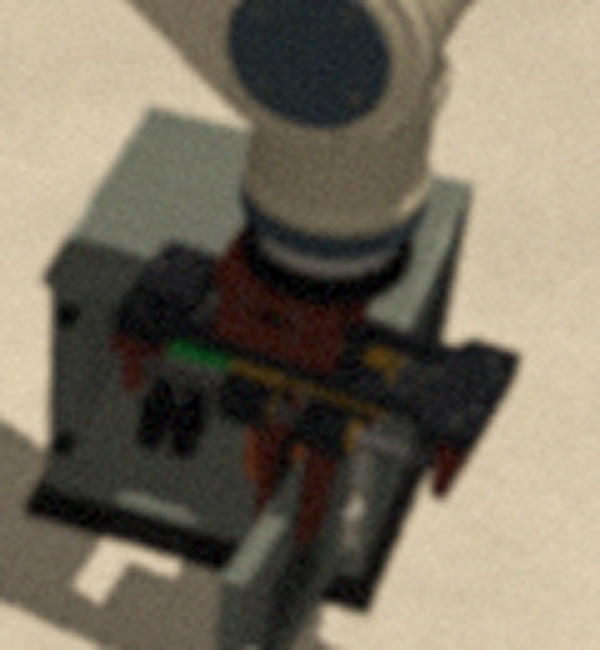

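>>> servo_tool --plan '[[[0.1, 0, 0, 0, 0, 0, 0], [0.1, 0, 0, 0, 0, 0, 0], [0.1, 0, 0, 0, 0, 0, 0]]]'

```text
t: 11.95
ee_pos: [625.8, 36.5, 162.7]
orientation: [0.002, 1.569, 0.001]
ft_force: [0.8, 1.1, -4.0]
width: 12.1
```

>>> servo_tool --plan '[[[0.1, 0, 0, 0, 0, 0, 0], [0.1, 0, 0, 0, 0, 0, 0], [0.1, 0, 0, 0, 0, 0, 0]]]'

```text
t: 12.2
ee_pos: [625.9, 36.5, 161.9]
orientation: [0.002, 1.568, 0.001]
ft_force: [-0.3, 0.5, -2.4]
width: 11.9
```

>>> servo_tool --plan '[[[0.1, 0, 0, 0, 0, 0, 0], [0.1, 0, 0, 0, 0, 0, 0], [0.1, 0, 0, 0, 0, 0, 0]]]'

```text
t: 12.45
ee_pos: [626.0, 36.5, 160.9]
orientation: [0.002, 1.568, 0.001]
ft_force: [-0.5, -0.2, -1.4]
width: 11.7
```

>>> servo_tool --plan '[[[0.1, 0, 0, 0, 0, 0, 0], [0.1, 0, 0, 0, 0, 0, 0], [0.1, 0, 0, 0, 0, 0, 0]]]'

```text
t: 12.7
ee_pos: [626.1, 36.5, 160.0]
orientation: [0.002, 1.568, 0.001]
ft_force: [0.2, -0.9, 0.5]
width: 12.0
```

>>> servo_tool --plan '[[[0, 0, 0, 0, 0, 0, 1.4], [0, 0, 0, 0, 0, 0, 1.8], [0, 0, 0, 0, 0, 0, 2.4], [0, 0, 0, 0, 0, 0, 3.2], [0, 0, 0, 0, 0, 0, 4], [0, 0, 0, 0, 0, 0, 5], [0, 0, 0, 0, 0, 0, 5], [0, 0, 0, 0, 0, 0, 5]]]'

```text
t: 13.37
ee_pos: [625.7, 36.5, 159.7]
orientation: [0.002, 1.569, 0.001]
ft_force: [0.8, -0.1, -0.0]
width: 49.5
```

```bash
python3 -c "
from h import *
im=snap('w11',(270,40,370,130),7)"
```

```text
t 13.37 p [625.7  36.5 159.7] F [ 0.81 -0.11 -0.05] M [-0.1   0.08 -0.01] w 49.5 q [0.04 0.52 1.68 0.   0.94 0.04]
axes [[0.002, 0.0, 1.0], [0.002, 1.0, -0.0], [-1.0, 0.002, 0.002]]
```

View pics/w11.png

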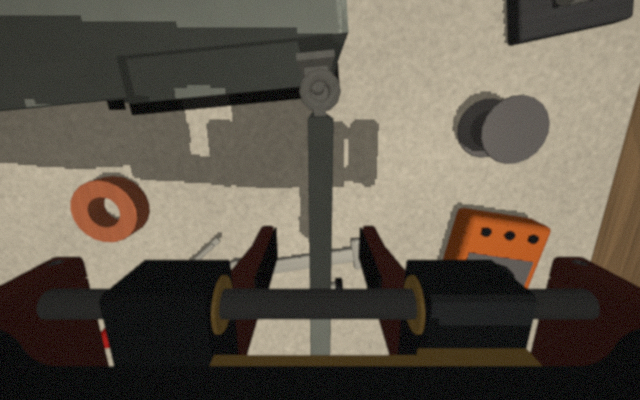

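View pics/w11c.png

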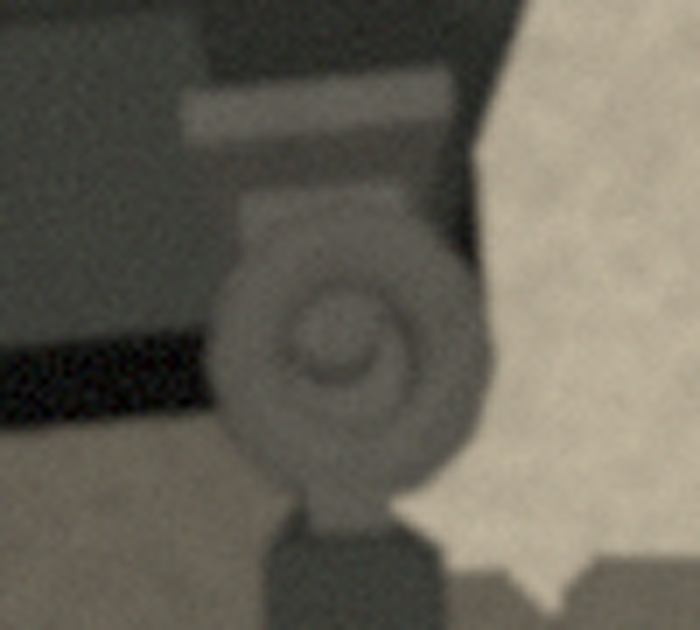

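>>> servo_tool --plan '[[[-0.5, 0, 0, 0, 0, 0, 5], [-2, 0, 0, 0, 0, 0, 5], [-4, 0, 0, 0, 0, 0, 5], [-7, 0, 0, 0, 0, 0, 5], [-10, 0, 0, 0, 0, 0, 5], [-12, 0, 0, 0, 0, 0, 5], [-12, -5, 5, 0, 0, 0, 3], [-12, -5.5, 5, 0.08, 0, 0, 0]]]'

```text
t: 14.08
ee_pos: [677.3, -18.6, 283.1]
orientation: [0.062, 1.563, -0.059]
ft_force: [0.7, 0.5, -0.1]
width: 40.2
```

```bash
python3 -c "
from h import *
im=snap('w12');go([672,-18,235],down(np.radians(4.9)))
for n in ('scene','top'):
  im=ctrl.get_image(n);cv2.imwrite(f'pics/{n}12.png',im[:,:,::-1])
  crop(im,*((310,90,430,220) if n=='scene' else (170,140,270,240)),5,f'pics/{n}12c.png')"
```

```text
t 14.08 p [677.3 -18.6 283.1] F [ 0.67  0.46 -0.13] M [-0.05  0.04 -0.05] w 40.2 q [-0.05  0.45  1.47  0.    1.21  0.03]
axes [[0.007, 0.077, 0.997], [0.002, 0.997, -0.077], [-1.0, 0.002, 0.007]]
shift cm [ 4.68  0.49 -0.89] rot [-0.1745  0.0083  0.0006] rows>= 1.4
```

View pics/w12.png

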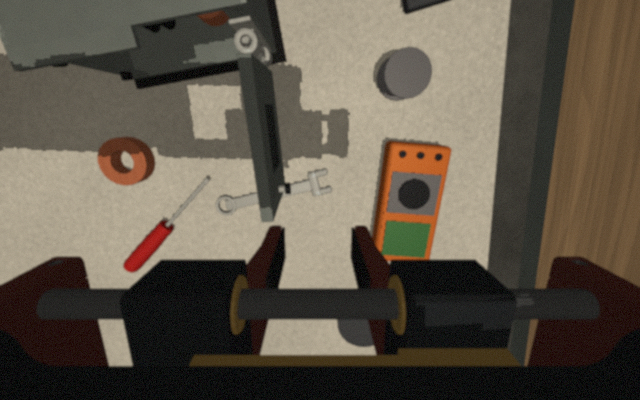

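View pics/scene12c.png

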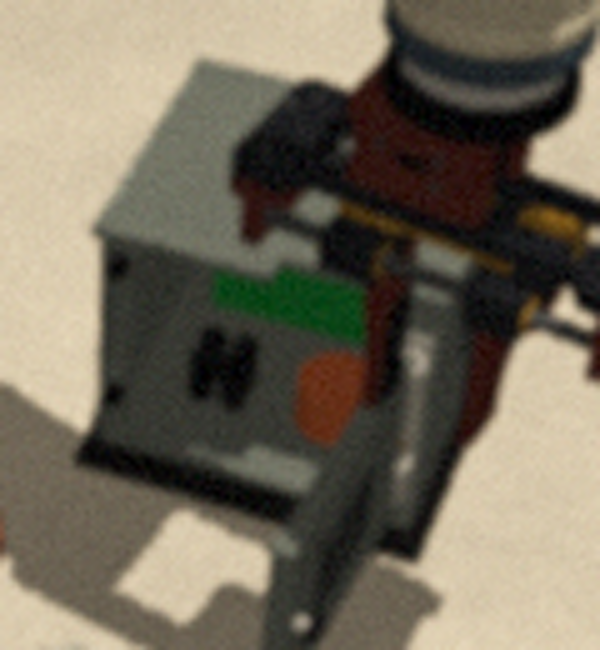

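>>> servo_tool --plan '[[[0, 0.3, -0.4, -0.09, 0, 0, 0], [1, 0.5, -0.4, -0.1745, 0.008, 0, 0], [3, 0.5, -0.4, -0.1745, 0.008, 0, 0], [4.7, 0.5, -0.4, -0.1745, 0.008, 0, 0], [4.7, 0.5, -0.4, -0.1745, 0.008, 0, 0], [4.7, 0.5, -0.4, -0.1745, 0.008, 0, 0]]]'

```text
t: 14.73
ee_pos: [670.8, -12.5, 232.0]
orientation: [-0.073, 1.578, 0.077]
ft_force: [0.1, 0.2, -0.2]
width: 0.5
```

```bash
cat >> h.py <<'E'
PIN=np.array([625.3,123.8]);CX=np.array([-.0854,.9963]);CY=np.array([-.9963,-.0854])
def cs():
    p,_=pose();d=p[:2]-PIN;return np.array([d@CX,d@CY,p[2]])
def fing(phi,r=140,gap=0):
    a=np.radians(phi);d=np.array([-np.sin(a),np.cos(a)]);n=np.array([-np.cos(a),-np.sin(a)])
    return r*d+(6+10*abs(np.cos(a))+13.5*abs(np.sin(a))+gap)*n
E
python3 -c "
from h import *
im=snap('w13');print(cs())
c=cal('w13')
print(fing(85,gap=0))"
```

```text
t 14.73 p [670.8 -12.5 232. ] F [ 0.13  0.2  -0.18] M [-0.06  0.05  0.04] w 0.5 q [-0.04  0.5   1.52  0.    1.13 -0.13]
axes [[-0.009, -0.095, 0.995], [0.002, 0.995, 0.095], [-1.0, 0.003, -0.008]]
[-139.97373447  -34.57901104  233.18545124]
[-141.23827862   -8.04105743]
```

View pics/w13.png

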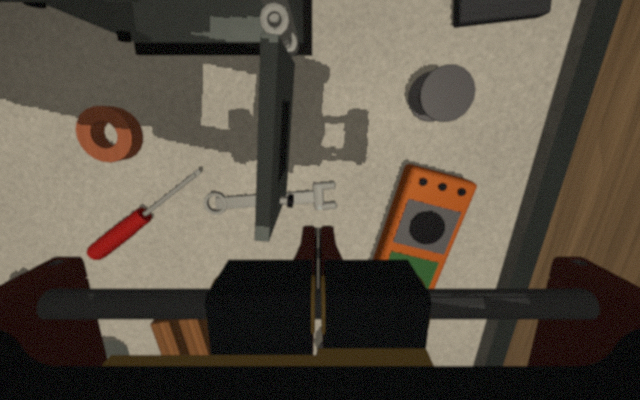

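```bash
python3 -c "
from h import *
c=cal('w13');im=cv2.imread('pics/w13.png')[:,:,::-1]
crop(im,220,0,330,250,3,'pics/w13c.png')
for z in (170,174,178):
  h=atz(c,(268,39.5),z);e=atz(c,(262.5,240),z);print(z,h,e,np.linalg.norm(h-e))
"
```

```text
170 [625.0493057  105.61347925 170.        ] [627.91525798 -37.38540421 170.        ] 143.02759996989363
174 [625.79279392 104.73122931 174.        ] [628.60428747 -35.55039395 174.        ] 140.30979410157124
178 [626.53628214 103.84897936 178.        ] [629.29331696 -33.7153837  178.        ] 137.59198823324886
```

View pics/w13c.png

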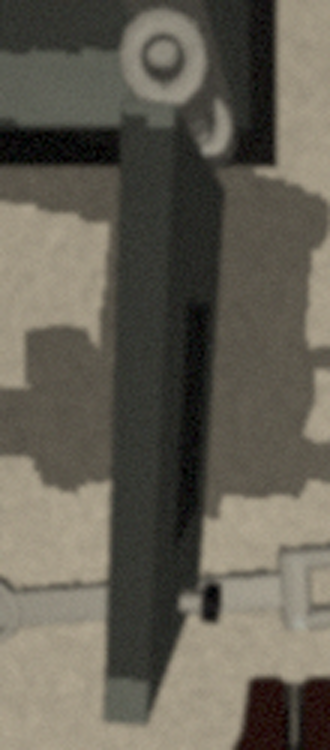

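>>> servo_tool --plan '[[[3, 0, 0, 0, 0, 0, 0], [6, 0, 0, 0, 0, 0, 0], [8.2, 0, 0, 0, 0, 0, 0], [8.6, 0, 0, 0, 0, 0, 0], [8.6, 0, 0, 0, 0, 0, 0]]]'

```text
t: 15.2
ee_pos: [671.1, -12.9, 146.4]
orientation: [-0.073, 1.577, 0.076]
ft_force: [-0.3, 0.3, 0.1]
width: 0.3
```

```bash
python3 -c "
from h import *
state();c0=cs();print(c0)
for ph in (86,80,74,66,58,50,42,34,26,18,12,8,5,2,0,-2):
  d=fing(ph,gap=0)-c0[:2];print(ph,'dy',round(d[0]/10,2),'dz',round(-d[1]/10,2))
"
```

```text
t 15.2 p [671.1 -12.9 146.4] F [-0.29  0.34  0.1 ] M [-0.08 -0.    0.03] w 0.3 q [-0.04  0.6   1.57  0.    0.98 -0.13]
axes [[-0.007, -0.095, 0.995], [0.002, 0.996, 0.095], [-1.0, 0.003, -0.007]]
[-140.14995689  -33.9410407   146.44577722]
86 dy -0.09 dz -2.36
80 dy -0.14 dz -3.75
74 dy -0.04 dz -5.16
66 dy 0.31 dz -7.04
58 dy 0.94 dz -8.88
50 dy 1.83 dz -10.65
42 dy 2.98 dz -12.29
34 dy 4.38 dz -13.78
26 dy 6.0 dz -15.06
18 dy 7.82 dz -16.1
12 dy 9.29 dz -16.7
8 dy 10.31 dz -17.01
5 dy 11.09 dz -17.19
2 dy 11.88 dz -17.33
0 dy 12.41 dz -17.39
-2 dy 12.86 dz -17.44
```

>>> servo_tool --plan '[[[0, 0, -1.2, 0, 0, 0, 0], [0, -0.1, -2.3, 0, 0, 0, 0], [0, -0.1, -3, 0, 0, 0, 0], [0, -0.1, -3.7, 0, 0, 0, 0], [0, -0.1, -4.4, 0, 0, 0, 0], [0, 0, -5.2, 0, 0, 0, 0], [0, 0.1, -6.1, 0, 0, 0, 0], [0, 0.3, -7, 0, 0, 0, 0]]]'

```text
t: 15.87
ee_pos: [600.9, -16.8, 147.4]
orientation: [-0.072, 1.575, 0.076]
ft_force: [-0.4, -0.4, -0.3]
width: 0.3
```

```bash
python3 -c "
from h import *
im=snap('w14');c0=cs();print(c0)
for ph in (66,62,58,54,50,46,42,38,34):
  d=fing(ph,gap=0)-c0[:2];print(ph,'dy',round(d[0]/10,2),'dz',round(-d[1]/10,2))
"
```

```text
t 15.87 p [600.9 -16.8 147.4] F [-0.38 -0.42 -0.3 ] M [-0.03  0.04 -0.05] w 0.3 q [-0.05  0.5   1.74  0.    0.9  -0.14]
axes [[-0.005, -0.094, 0.996], [0.002, 0.996, 0.094], [-1.0, 0.002, -0.005]]
[-137.50524754   38.40462235  146.93114385]
66 dy 0.05 dz 0.19
62 dy 0.33 dz -0.74
58 dy 0.67 dz -1.65
54 dy 1.08 dz -2.54
50 dy 1.56 dz -3.41
46 dy 2.11 dz -4.25
42 dy 2.71 dz -5.06
38 dy 3.38 dz -5.83
34 dy 4.11 dz -6.54
```

View pics/w14.png

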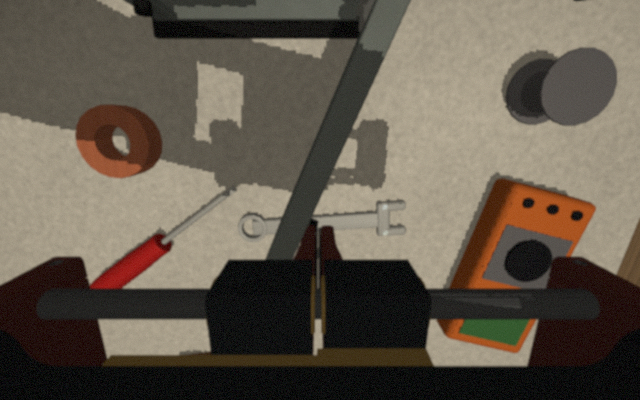

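>>> servo_tool --plan '[[[0, 0.3, -0.7, 0, 0, 0, 0], [0, 0.7, -1.6, 0, 0, 0, 0], [0, 1.1, -2.5, 0, 0, 0, 0], [0, 1.6, -3.4, 0, 0, 0, 0], [0, 2.1, -4.2, 0, 0, 0, 0], [0, 2.7, -5.1, 0, 0, 0, 0], [0, 3.4, -5.8, 0, 0, 0, 0], [0, 4.1, -6.5, 0, 0, 0, 0]]]'

```text
t: 16.58
ee_pos: [532.1, 18.6, 147.7]
orientation: [-0.072, 1.575, 0.076]
ft_force: [0.1, -0.0, -0.4]
width: 0.5
```

```bash
python3 -c "
from h import *
im=snap('w15');c0=cs();print(c0)
for ph in (34,31,28,25,22,20,18,16,14,12,10,8,6):
  d=fing(ph,gap=0)-c0[:2];print(ph,'dy',round(d[0]/10,2),'dz',round(-d[1]/10,2))
"
```

```text
t 16.58 p [532.1  18.6 147.7] F [ 0.09 -0.04 -0.42] M [-0.08  0.06  0.08] w 0.5 q [ 0.01  0.42  1.89  0.    0.84 -0.08]
axes [[-0.006, -0.094, 0.996], [0.002, 0.996, 0.094], [-1.0, 0.002, -0.006]]
[-95.9151875  103.32010143 147.43266039]
34 dy -0.05 dz -0.05
31 dy 0.54 dz -0.56
28 dy 1.15 dz -1.04
25 dy 1.79 dz -1.48
22 dy 2.46 dz -1.89
20 dy 2.92 dz -2.14
18 dy 3.39 dz -2.37
16 dy 3.87 dz -2.59
14 dy 4.36 dz -2.79
12 dy 4.86 dz -2.98
10 dy 5.37 dz -3.14
8 dy 5.88 dz -3.28
6 dy 6.4 dz -3.41
```

View pics/w15.png

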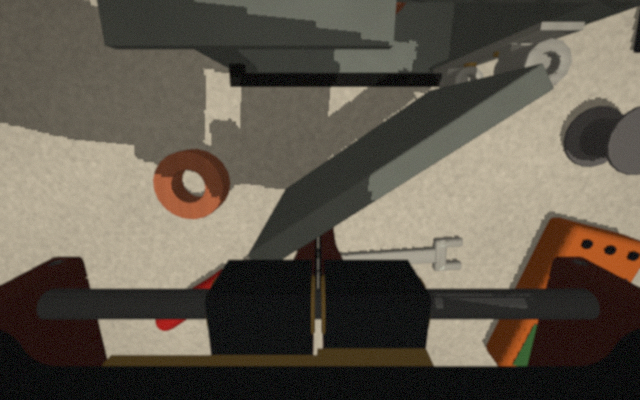

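>>> servo_tool --plan '[[[0, 0.5, -0.6, 0, 0, 0, 0], [0, 1.1, -1, 0, 0, 0, 0], [0, 1.8, -1.5, 0, 0, 0, 0], [0, 2.4, -1.9, 0, 0, 0, 0], [0, 2.9, -2.1, 0, 0, 0, 0], [0, 3.4, -2.4, 0, 0, 0, 0], [0, 3.9, -2.6, 0, 0, 0, 0], [0, 4.4, -2.8, 0, 0, 0, 0]]]'

```text
t: 17.3
ee_pos: [500.8, 59.6, 147.9]
orientation: [-0.072, 1.575, 0.076]
ft_force: [1.4, -0.1, 0.1]
width: 0.6
```

>>> servo_tool --plan '[[[0, 0.4, -0.2, 0, 0, 0, 0], [0, 0.8, -0.3, 0, 0, 0, 0], [0, 1.2, -0.4, 0, 0, 0, 0], [0, 1.5, -0.5, 0, 0, 0, 0]]]'

```text
t: 17.63
ee_pos: [494.5, 74.0, 147.9]
orientation: [-0.073, 1.575, 0.076]
ft_force: [-0.7, -0.0, 0.9]
width: 0.5
```

```bash
python3 -c "
from h import *
im=snap('w16');c0=cs();print(c0)
for ph in (8,6,4,2,0,-1,-2):
  d=fing(ph,gap=0)-c0[:2];print(ph,'dy',round(d[0]/10,2),'dz',round(-d[1]/10,2))
"
```

```text
t 17.63 p [494.5  74.  147.9] F [-0.7  -0.02  0.95] M [-0.04  0.01  0.04] w 0.5 q [0.12 0.38 1.96 0.   0.81 0.03]
axes [[-0.006, -0.094, 0.996], [0.002, 0.996, 0.094], [-1.0, 0.002, -0.005]]
[-38.20562145 134.79098563 147.89714921]
8 dy 0.11 dz -0.14
6 dy 0.63 dz -0.26
4 dy 1.16 dz -0.37
2 dy 1.69 dz -0.45
0 dy 2.22 dz -0.52
-1 dy 2.44 dz -0.55
-2 dy 2.66 dz -0.57
```

View pics/w16.png

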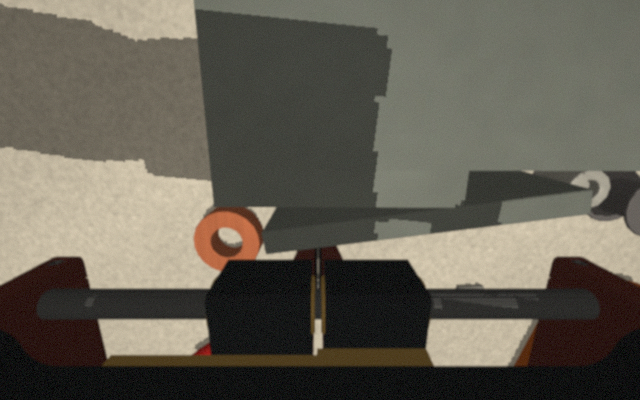

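>>> servo_tool --plan '[[[0, 0.3, -0.2, 0, 0, 0, 0], [0, 0.6, -0.3, 0, 0, 0, 0], [0, 0.9, -0.3, 0, 0, 0, 0], [0, 1.2, -0.4, 0, 0, 0, 0], [0, 1.4, -0.4, 0, 0, 0, 0]]]'

```text
t: 18.1
ee_pos: [489.0, 87.4, 147.9]
orientation: [-0.073, 1.575, 0.076]
ft_force: [0.5, -0.1, -0.5]
width: 0.7
```

>>> servo_tool --plan '[[[0, 0.2, 0, 0, 0, 0, 0], [0, 0.4, 0, 0, 0, 0, 0], [0, 0.4, 0, 0, 0, 0, 0]]]'

```text
t: 18.35
ee_pos: [488.9, 91.4, 148.0]
orientation: [-0.073, 1.575, 0.076]
ft_force: [0.0, -0.0, -0.5]
width: 0.3
```

>>> servo_tool --plan '[[[0, 0.15, 0, 0, 0, 0, 0], [0, 0.3, 0, 0, 0, 0, 0], [0, 0.3, 0, 0, 0, 0, 0]]]'

```text
t: 18.6
ee_pos: [488.6, 94.2, 148.0]
orientation: [-0.073, 1.575, 0.076]
ft_force: [-0.4, 0.7, 1.3]
width: 0.7
```

```bash
python3 -c "
from h import *
im=snap('w17');print(cs())
"
```

```text
t 18.6 p [488.6  94.2 148. ] F [-0.4   0.67  1.33] M [-0.04  0.04 -0.03] w 0.7 q [0.16 0.37 1.97 0.   0.81 0.07]
axes [[-0.006, -0.094, 0.996], [0.002, 0.996, 0.094], [-1.0, 0.002, -0.006]]
[-17.83950973 138.73245971 148.00574286]
```

View pics/w17.png

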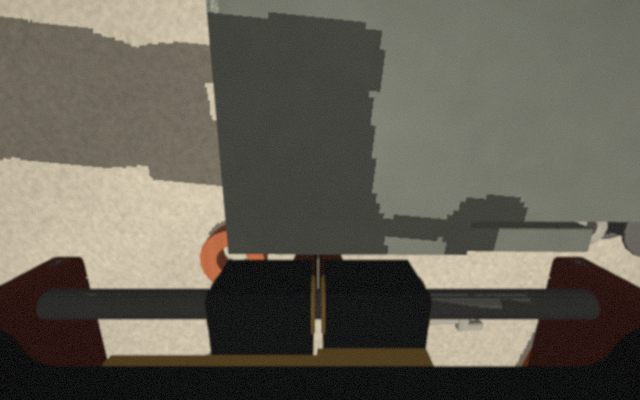

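>>> servo_tool --plan '[[[0, 0.1, 0, 0, 0, 0, 0], [0, 0.15, 0, 0, 0, 0, 0], [0, 0.15, 0, 0, 0, 0, 0]]]'

```text
t: 18.9
ee_pos: [488.5, 95.6, 148.0]
orientation: [-0.073, 1.575, 0.076]
ft_force: [0.0, -0.4, 0.4]
width: 0.7
```

>>> servo_tool --plan '[[[0, 0.1, 0, 0, 0, 0, 0], [0, 0.15, 0, 0, 0, 0, 0], [0, 0.15, 0, 0, 0, 0, 0]]]'

```text
t: 19.15
ee_pos: [488.2, 96.9, 148.0]
orientation: [-0.073, 1.575, 0.076]
ft_force: [-0.5, -3.0, 1.6]
width: 0.3
```

>>> servo_tool --plan '[[[0, 0.1, 0, 0, 0, 0, 0], [0, 0.15, 0, 0, 0, 0, 0], [0, 0.15, 0, 0, 0, 0, 0]]]'

```text
t: 19.4
ee_pos: [488.1, 98.3, 148.0]
orientation: [-0.073, 1.575, 0.076]
ft_force: [-0.4, -4.3, 1.4]
width: 0.1
```

>>> servo_tool --plan '[[[0, 0.1, 0, 0, 0, 0, 0], [0, 0.15, 0, 0, 0, 0, 0], [0, 0.15, 0, 0, 0, 0, 0]]]'

```text
t: 19.65
ee_pos: [487.9, 99.5, 148.1]
orientation: [-0.074, 1.575, 0.075]
ft_force: [-0.4, -6.5, 3.5]
width: 0.4
```

>>> servo_tool --plan '[[[0, -0.03, 0, 0, 0, 0, 0], [0, -0.06, 0, 0, 0, 0, 0], [0, -0.1, 0, 0, 0, 0, 0], [0, -0.13, 0, 0, 0, 0, 0], [0, -0.16, 0, 0, 0, 0, 0], [0, -0.2, 0, 0, 0, 0, 0], [0, -0.23, 0, 0, 0, 0, 0], [0, -0.26, 0, 0, 0, 0, 0]]]'

```text
t: 20.32
ee_pos: [488.3, 97.4, 148.0]
orientation: [-0.072, 1.575, 0.076]
ft_force: [-0.3, -3.0, 1.0]
width: 0.5
```

>>> servo_tool --plan '[[[0, -0.03, 0, 0, 0, 0, 0], [0, -0.06, 0, 0, 0, 0, 0], [0, -0.1, 0, 0, 0, 0, 0], [0, -0.13, 0, 0, 0, 0, 0], [0, -0.16, 0, 0, 0, 0, 0], [0, -0.2, 0, 0, 0, 0, 0], [0, -0.25, 0, 0, 0, 0, 0], [0, -0.3, 0, 0, 0, 0, 0]]]'

```text
t: 20.98
ee_pos: [488.6, 94.7, 148.0]
orientation: [-0.072, 1.575, 0.076]
ft_force: [-0.2, 0.8, -0.2]
width: 0.2
```

>>> servo_tool --plan '[[[0, -0.05, 0, 0, 0, 0, 0], [0, -0.1, 0, 0, 0, 0, 0], [0, -0.2, 0, 0, 0, 0, 0], [0, -0.3, 0, 0, 0, 0, 0], [0, -0.5, 0, 0, 0, 0, 0], [0, -0.8, 0, 0, 0, 0, 0], [0, -1.1, 0, 0, 0, 0, 0], [0, -1.5, 0, 0, 0, 0, 0]]]'

```text
t: 21.65
ee_pos: [490.0, 79.2, 147.9]
orientation: [-0.073, 1.575, 0.076]
ft_force: [0.3, 0.2, 0.2]
width: 0.4
```

```bash
python3 -c "
from h import *
im=snap('w18');print(cs())
"
```

```text
t 21.65 p [490.   79.2 147.9] F [0.3  0.25 0.2 ] M [-0.08  0.05  0.03] w 0.4 q [0.13 0.37 1.97 0.   0.8  0.04]
axes [[-0.006, -0.094, 0.996], [0.002, 0.996, 0.094], [-1.0, 0.002, -0.006]]
[-33.36472575 138.59700134 147.96748882]
```

View pics/w18.png

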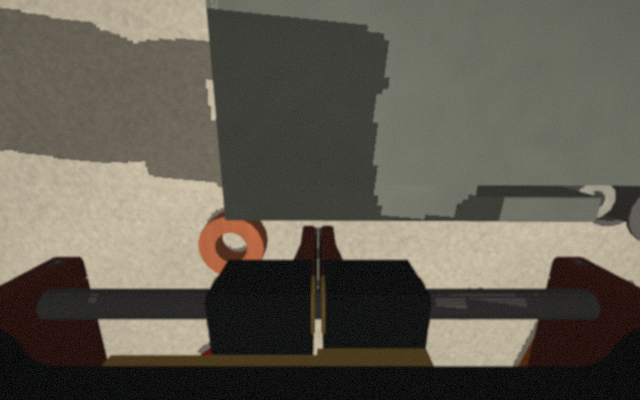

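>>> servo_tool --plan '[[[0, -3, 0, 0, 0, 0, 0], [-1, -6, 0, 0, 0, 0.1, 0], [-4, -9, 2, 0, 0, 0.22, 0], [-6, -12, 4, 0, 0, 0.34, 0], [-8, -13, 6, 0, 0, 0.46, 0], [-8, -13, 8, 0, 0, 0.58, 0], [-8, -13, 8, 0, 0, 0.7, 0], [-8, -13, 8, 0, 0, 0.8, 0]]]'

```text
t: 22.37
ee_pos: [583.8, -44.5, 227.7]
orientation: [0.566, 1.515, 0.701]
ft_force: [-1.2, -0.7, -0.5]
width: 0.7
```

>>> servo_tool --plan '[[[0, 0, 0, 0, 0, 0, 0], [0, 0, 0, 0, 0, 0, 0], [0, 0, 0, 0, 0, 0, 0]]]'

```text
t: 22.62
ee_pos: [582.2, -42.3, 227.2]
orientation: [0.56, 1.521, 0.697]
ft_force: [0.1, 0.1, 0.1]
width: 0.4
```

```bash
python3 -c "
from h import *
im=snap('w19')
im=ctrl.get_image('scene');cv2.imwrite('pics/s19.png',im[:,:,::-1]);crop(im,320,80,440,210,5,'pics/s19c.png')
"
```

```text
t 22.62 p [582.2 -42.3 227.2] F [0.09 0.11 0.1 ] M [-0.31  0.   -0.04] w 0.4 q [-0.42  0.58  1.62  0.68  1.44 -0.78]
axes [[-0.072, -0.062, 0.996], [0.714, 0.694, 0.094], [-0.697, 0.717, -0.006]]
```

View pics/w19.png

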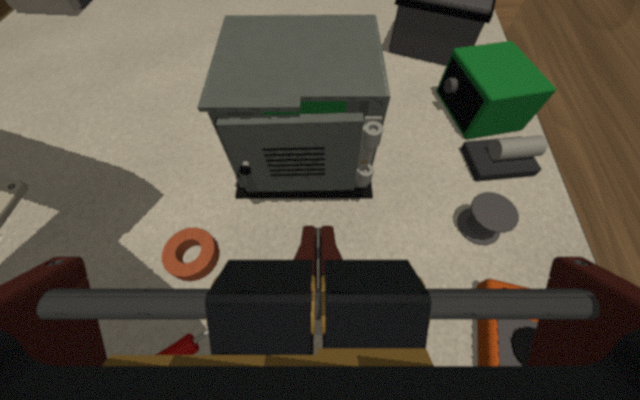

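View pics/s19c.png

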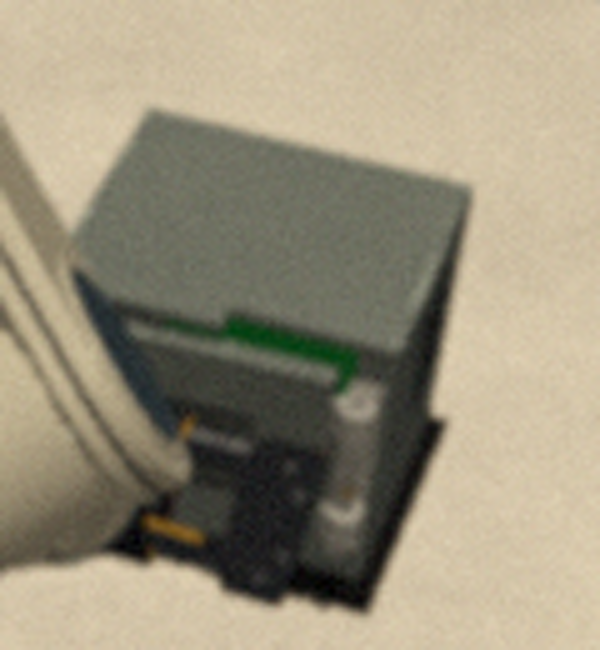

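```bash
python3 -c "
from h import *
im=cv2.imread('pics/w19.png')[:,:,::-1]
crop(im,195,90,395,205,4,'pics/w19c.png')"
```

```text
(no output)
```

View pics/w19c.png

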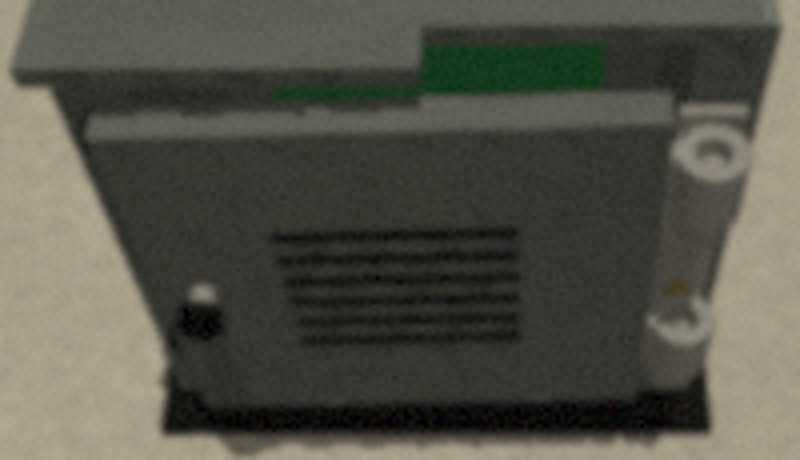

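```bash
python3 -c "
from h import *
c=cal('w19');f=lambda x,y:(195+x/4,90+y/4)
def atX(uv,X):
    o,d=ray(c,uv);n=np.r_[CX,0];t=(X-(o-np.r_[PIN,0])@n)/(d@n);P=o+t*d;q=P[:2]-PIN;return np.round([q@CX,q@CY,P[2]],1)
for n,p,X in (('free top outer',(88,140),-6),('free top inner',(90,115),6),('hinge top outer',(672,122),-6),('hinge top inner',(672,95),6),('hood lip top L',(12,82),-1),('hood lip R',(420,68),-1),('bottom outer free',(205,402),-6),('bottom outer hinge',(640,400),-6),('uring',(712,155),0),('lring',(683,322),0)): print(n,atX(f(*p),X))
for z in (171,174): 
  for p in ((88,140),(672,122)):
    P=atz(c,f(*p),z);q=P[:2]-PIN;print(z,(q@CX).round(1),(q@CY).round(1))
"
```

```text
free top outer [ -6.  162.9 166.5]
free top inner [  6.  165.5 163.4]
hinge top outer [ -6.   14.9 173.3]
hinge top inner [  6.   13.7 170.8]
hood lip top L [ -1.  178.1 181.2]
hood lip R [ -1.   77.1 185.9]
bottom outer free [ -6.  161.   39.3]
bottom outer hinge [-6.   9.  42.1]
uring [ -0.    1.6 155.5]
lring [-0.  -1.1 80. ]
171 -10.4 160.7
171 -3.7 14.4
174 -13.3 159.2
174 -6.7 15.0
```

```bash
python3 -c "
from h import *
c=cal('w19');f=lambda x,y:(195+x/4,90+y/4)
for n,p,z in (('hoodL',(14,82),184),('hoodR',(420,68),184),('caseR',(778,26),185),('dF',(88,140),173),('dH',(672,122),174),('dbF',(205,402),43),('dbH',(640,400),44),('matL',(163,433),6),('matR',(708,432),6)):
  q=atz(c,f(*p),z)[:2]-PIN;print(n,(q@CX).round(1),(q@CY).round(1))
"
```

```text
hoodL -4.0 175.9
hoodR 1.1 77.3
caseR 15.1 -11.4
dF -12.3 159.7
dH -6.7 15.0
dbF -8.3 159.8
dbH -7.2 9.3
matL 0.7 185.1
matR 2.3 -20.9
```

```bash
python3 -c "
from h import *
state();print(ctrl.close_job())
"
```

```text
t 22.72 p [582.4 -41.6 228. ] F [-0.33  0.97  0.31] M [-0.33  0.03  0.02] w 0.3 q [-0.41  0.58  1.62  0.68  1.44 -0.78]
axes [[-0.072, -0.063, 0.995], [0.714, 0.694, 0.096], [-0.697, 0.717, -0.004]]
the job is handed in; nothing more can be done
None
```

The door is out of its stand, hung on both hinge pins, swung shut and let go, and the job is handed in at 22.7 s.

**What I did:** I pinched the door by its top edge and brought it in from the front about 85° open. Both sockets went over the pins with no side load. I lowered it in 1–2 mm steps until the case took the door's weight, about 4.5 N, and then released. I closed it with the shut fingers above the knob near the free edge. I pushed to about 6.5 N against the bumpers and backed off slowly.

**Last checks:**
- **Seating:** The sockets stopped about 62 mm above the table. My camera estimate of the pin shoulders was 65 mm, so the two disagree by about 3 mm. The door is lower than expected, not higher, so I take it as fully home. I did not get a side view of the sockets on their brackets to confirm it.
- **Closing:** In the last wrist picture the door's top edge looks parallel to the hood lip and lies below it. I put the free edge about 2–3 mm short of fully shut, which matches the expected spring-back. That picture also had a bias of about 3 mm on the free side, so this figure is rough.
- **Afterwards:** The robot was well clear and the wrist force was near zero. Nothing else on the bench looked moved in the pictures, though I did not measure the other objects.

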